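# Unlock, prise open and pack the paint box

### The job

Pack up the paints: push the red sprung cap of the plywood paint box down against its spring and twist it free, lift it off and leave it in the blue tray. The lid has no handle and sits tight, so lever it up with the palette knife's blade in the notch of the box's side, swing it wide open and put the knife back lying on its cork mat. Then lay every paint bottle from the table in the box, shut the lid completely, and leave the amber jar, the brush pot and the white palette plate where they are.

Things in the scene. Friction and masses are not known exactly. Their poses are not given: they have to be found in the camera images.
- box: open plywood box fixed to the table, 160 mm (x) x 242 mm (y) x 60 mm high; walls and floor 5 mm thick, inside 150 x 232 x 55 mm. Origin: centre of its underside; x points from its front (which faces the robot) to its back, z up. An aluminium lock post, 56 x 62 mm in plan and 70 mm high, stands against the front wall.
- lid (a joint): hinge of the box's lid, rad: 0 = shut, grows as it opens up and away from the robot, stop at 1.6. It stays at any angle by hinge friction (0.30 N m): about 3 N at its front edge opens it, and it must be pushed shut. While the cap is on, the cap's disc reaches 8 mm over the lid's front edge and stops the lid at about 0.07 rad.
- lid_edge (a point): middle of the lid's front lower edge. The lid is a brown board with a blue panel, 160 x 242 x 8 mm, 200 g, flush with the box walls all round, no handle; shut, its underside lies 60 mm and its top 68 mm above the table.
- lid_hinge (a point): middle of the lid's hinge line, on the top edge of the box's back (+x) wall, 60 mm above the table; the line runs along the box's y, level with the lid's underside.
- notch (a point): pry notch (below the white mark on the lid) in the box's right (-y) wall near its front: centre of the opening, on the outer face. It is 50 mm long along the box's x and 12 mm high (48 to 60 mm above the table), bounded above by the lid's underside; the wall is 5 mm thick, free behind. The blade goes in along the box's +y. It lies 130 mm in front of the hinge line.
- socket (a point): centre of the top of the lock post, 70 mm above the table, on the cap's axis; axes as the box's. To free the cap: press it down 7.5 to 9 mm (at 9 mm its disc bottoms on the post), turn it 60 degrees anticlockwise seen from above while pressed, until its white line is parallel to the box's front (a stop follows within 5 degrees), and let it up: the spring lifts it 10 mm above its locked height.
- cap: red metal sprung cap, 300 g: a disc 72 mm across, 9 mm thick, a round knob on it, and below it a 16 mm stem ending in a lug bar (48 mm along the cap's x, 9 mm wide, foot 25 mm below the disc). Origin: on the axis, at the disc's underside; z up. Locked, the underside is 9 mm above the post, x at +30 deg to the box's x; a spring pushes up with 11 N (16 N pressed). Unpressed, teeth stop it turning.
- cap_top (a point): middle of the top of the cap's knob: a round red grip 36 mm in diameter and 28 mm high above the disc, with a white line across knob and disc along the cap's x; this point is 37 mm above the disc's underside. Once the cap has sprung up free, it must be lifted about 10 mm more to come clear of the post.
- knife: palette knife, 90 g: wooden handle 100 mm long (x -100 to 0), 18 mm wide, 20 mm high; steel blade 80 mm long (x 0 to +80), 22 mm wide, 3 mm thick, its underside 8 mm above the handle's underside. Origin: where handle meets blade, on the handle's underside; x along the blade to its tip, z up. At the start it lies on the mat, blade to the robot's left.
- tray: blue plastic tray fixed to the table, 140 x 140 mm, walls 4 mm thick and 25 mm high, floor 4 mm. Origin: centre of its underside. The cap goes in it, lying any way.
- knife_grip (a point): point on the knife's handle 20 mm behind the blade (x = -20 mm), 10 mm above the handle's underside, near its centre of mass: where to grip it, across the 18 mm width.
- mat_mid (a point): centre of the top of the cork mat, a fixed slab 240 x 100 x 4 mm with its long side along its x.
- medium_jar: amber glass jar with a white cap, 68 mm diameter, 90 mm high; a bystander. Origin: centre of its underside.
- palette: white palette plate, 150 mm diameter, 18 mm high; a bystander. Origin: centre of its underside.
- brush_pot: blue ceramic pot with three brushes, 80 mm diameter, about 225 mm high with the brushes; a bystander. Origin: centre of its underside.
- bottle0: yellow paint bottle: rigid, lying on its side, 110 mm long: square body 82 x 30 x 30 mm (x -55 to +27 mm) and a black nozzle cap 22 mm across, 28 mm long at the +x end; 130 g. Origin: under the middle of its length, on its underside; x along it towards the nozzle, z up. Grip it across the 30 mm width (y) near x = -10 mm. May be absent (None).
- bottle1: green paint bottle: rigid, lying on its side, 110 mm long: square body 82 x 30 x 30 mm (x -55 to +27 mm) and a black nozzle cap 22 mm across, 28 mm long at the +x end; 130 g. Origin: under the middle of its length, on its underside; x along it towards the nozzle, z up. Grip it across the 30 mm width (y) near x = -10 mm. May be absent (None).
- bottle2: orange paint bottle: rigid, lying on its side, 110 mm long: square body 82 x 30 x 30 mm (x -55 to +27 mm) and a black nozzle cap 22 mm across, 28 mm long at the +x end; 130 g. Origin: under the middle of its length, on its underside; x along it towards the nozzle, z up. Grip it across the 30 mm width (y) near x = -10 mm. May be absent (None).
- bottle3: blue paint bottle: rigid, lying on its side, 110 mm long: square body 82 x 30 x 30 mm (x -55 to +27 mm) and a black nozzle cap 22 mm across, 28 mm long at the +x end; 130 g. Origin: under the middle of its length, on its underside; x along it towards the nozzle, z up. Grip it across the 30 mm width (y) near x = -10 mm. May be absent (None).
Things that resemble listed ones, but are neither listed nor needed, are in the scene too. There is more than one size of the knife; the job needs the largest.

How it is judged (in metres and radians):
On the way, in this order (a step that is already met when the one before it is completed fails the run):
1. the cap is twisted free and lifted clear of the lock post (35 mm above its top) (z of cap in the frame of socket above 0.035 m), for 0.1 s.
2. the shut lid is prised up (0.10 to 0.35 rad) by the knife's blade, not by the fingers (value of joint lid between 0.1 and 0.35 rad and contact force between knife and lid above 0.3 N and contact force between the fingers and lid below 0.3 N), for 0.1 s.
3. the lid is swung wide open (beyond 1.25 rad) (value of joint lid above 1.25 rad), for 0.2 s.
At the end, for the whole second after the job is handed in: the lid is shut (within 0.06 rad) with every bottle that is present lying inside the box; the cap lies in the tray; the knife lies flat on its mat, its grip point within 70 mm of the mat's centre; all at rest (value of joint lid below 0.06 rad and velocity of joint lid between -0.05 and 0.05 rad/s and x of bottle0 in the frame of box between -0.075 and 0.075 m and y of bottle0 in the frame of box between -0.116 and 0.116 m and z of bottle0 in the frame of box between 0 and 0.05 m and linear speed of each of bottle0, bottle1, bottle2, bottle3, cap, knife below 0.03 m/s and x of bottle1 in the frame of box between -0.075 and 0.075 m and y of bottle1 in the frame of box between -0.116 and 0.116 m and z of bottle1 in the frame of box between 0 and 0.05 m and x of bottle2 in the frame of box between -0.075 and 0.075 m and y of bottle2 in the frame of box between -0.116 and 0.116 m and z of bottle2 in the frame of box between 0 and 0.05 m and x of bottle3 in the frame of box between -0.075 and 0.075 m and y of bottle3 in the frame of box between -0.116 and 0.116 m and z of bottle3 in the frame of box between 0 and 0.05 m and x of cap in the frame of tray between -0.066 and 0.066 m and y of cap in the frame of tray between -0.066 and 0.066 m and height (world z) of cap below 0.06 m and horizontal distance between knife_grip and mat_mid below 0.07 m and height (world z) of knife below 0.012 m and angle between knife's own z axis and vertical below 0.3 rad); the robot touches nothing.
It fails at once if the amber jar is moved more than 30 mm (distance of medium_jar from where it was at the start of the episode above 0.03 m).
It fails at once if the palette plate is moved more than 30 mm (distance of palette from where it was at the start of the episode above 0.03 m).
It fails at once if the brush pot is moved more than 30 mm (distance of brush_pot from where it was at the start of the episode above 0.03 m).
Of bottle0, bottle1, bottle2, bottle3 only 2 to 4 are there at a start; the rules pass over those that are not, and their reading is None.
At some moment in a run one of bottle0, bottle1, bottle2, bottle3 may be knocked a few centimetres aside while the robot is not near it.
It also fails if it takes over 210 s, if anything falls off the work surface, if the arm or the gripper's body presses on something with over 40 N, if the wrist force passes 120 N, or if a joint passes its speed limit or range.

### The arm

A 7-joint arm with a two-finger parallel gripper is mounted at the origin on the work surface. World frame = base frame: x ahead of the robot, y to its left, z up, the work surface at z = 0. Lengths are in m, angles in degrees, forces in N, time in s.
With the tool pointing down it reaches from about 0.425 to 0.875 m from the base axis. Payload 4.7 kg.
Tool frame: the origin (TCP) lies between the finger pads; the fingertips stand env.tip_reach ahead of it and the grasp point (between the pads) lies 2 mm behind it (env.tip_reach is the distance from the TCP to the fingertips, in m); z points along the fingers, y is the line along which they close (so a half turn about z gives the same grasp; the last joint's range is limited). The gripper opens to 87 mm and grips with 3 to 60 N. Pads are 19 mm wide; open, the fingers measure 117 mm over their backs; the gripper's body (75 mm by 190 mm) begins 51 mm behind the grasp point.
Start: joints at [76.496, 18.392, -4.016, 83.108, 1.295, 78.541, -3.26], TCP at [0.161, -0.63, 0.24] pointing down, gripper open.
Joint ranges: [-163.93, 163.93], [-17.29, 119.83], [-79.2, 71.16], [3.27, 140.29], [-89.18, 269.18], [5.43, 117.66], [-154.24, 154.24]. Speed limits (degrees/s): [147.25, 147.25, 180, 180, 180, 180, 180].

### API

Orientations are given as [roll, pitch, yaw] about the fixed x, y, z axes, in that order (R = Rz(yaw) Ry(pitch) Rx(roll)).
In Python, from cell import env, read_camera gives the robot as it stands. The module is installed in compiled form; this text tells all that it offers.
- The arm moves only by the shell command python3 -m handwheel 'ROWS' [FORCE]. ROWS is a JSON object whose key "increments" holds a list of rows, 1 to 8 of them, each of 5 numbers: dx, dy, dz in fractions of the full range, 1 being 800 mm, then a turn about the tool's z in fractions of the full range, 1 being 90 degrees, then the finger opening in m; each row is the pose to reach, as a shift and turn from the pose commanded when the command began, along the tool's axes at that moment; what a row does not reach only later rows make up. A row lasts 1/12 s, in which the tool goes at most 0.0417 m and 7.16 degrees, less where a joint would pass 70% of its speed; a pose out of reach is approached as far as the arm can. The fingers move at their own pace and stop on an object; FORCE is the grip in N (left out, the last holds). Time passes only in rows, so rows that do not move let the fingers close. It prints the time, the measured TCP pose, the force, the opening and the grip force at its end. No shift or turn number may pass 1 either way. Input that does not fit is refused with a message, and nothing moves.
- env.get_obs(): the state, without advancing time (a new reading comes with each control period).
- read_camera(name): name is "scene" or "top" or "wrist"; returns a dict with "color" (400x640x3 uint8, blue, green, red), "fx", "fy", "cx", "cy" (pixels), "world_from_camera" (4x4, takes a point from camera to world coordinates). Camera axes: x right, y down, z forward; pixel columns grow to the right and rows downward; lengths in m; the calibration is good to about 2 mm. The wrist camera is an equidistant fisheye: a pixel r from the principal point sees the ray r / f radians off the axis. A picture is of the moment at which its call begins. There is no depth.
- env.sign_off(): hands the job in; it is judged then, once.
The state is a dict: "time_s": time; "qpos": joint angles; "joint_velocities": joint speeds; "effort": joint torques, N m; "tool_pos": TCP position; "tool_rot": TCP orientation; "force": force on the tool from outside, world axes, zero at the start; "wrist_torque": the same for the moment, N m; "grip_width": finger opening in m; "grasp_force": force on a finger pad.
Only numpy, scipy, OpenCV 4.12 (cv2) and the standard library are available. Lean on these libraries where they do the work, as an engineer would, in place of code of your own. Each camera call takes 0.05 s, during which the arm holds its last target. There are 200 camera calls.

## Working session

There is one attempt and no reset: what is moved stays moved. The work goes in short steps, Python scripts to look and compute and a shell command to move; the robot and the scene stay as the last step left them, time stands still between calls to the robot, and variables do not carry over. Pictures are saved under pics/ and viewed, at most 14 in all, crops included, and the job is handed in when it is done.

```bash
mkdir -p pics; ls; cat > h.py <<'E'
import numpy as np, cv2
from cell import env, read_camera
def px2plane(c,u,v,z):
    T=np.array(c["world_from_camera"]); d=T[:3,:3]@np.array([(u-c["cx"])/c["fx"],(v-c["cy"])/c["fy"],1.]); o=T[:3,3]
    return o+d*(z-o[2])/d[2]
E
python3 - <<'E'
from h import *
for n in ("top","scene"):
    c=read_camera(n); cv2.imwrite(f"pics/{n}0.png",c["color"]); np.save(f"{n}0.npy",c,allow_pickle=True)
    print(n,c["fx"],c["cx"],c["cy"],np.round(c["world_from_camera"],3).tolist())
o=env.get_obs(); print(o["time_s"],o["tool_pos"],o["tool_rot"],env.tip_reach)
E
```

```text
pics
top 422.4770694170265 315.1227040719486 197.90731690105207 [[0.018, -0.99, 0.141, 0.368], [-1.0, -0.018, -0.003, -0.065], [0.005, -0.141, -0.99, 1.132], [0.0, 0.0, 0.0, 1.0]]
scene 482.5335808180092 319.4956715415097 193.36486053266074 [[-0.368, 0.717, -0.592, 1.402], [0.93, 0.295, -0.221, 0.264], [0.016, -0.632, -0.775, 1.256], [0.0, 0.0, 0.0, 1.0]]
0.1 [ 0.16048305 -0.62938746  0.23855596] [-1.79899281e+02  4.40730264e-03  1.43095807e+01] 0.017
```

View pics/top0.png

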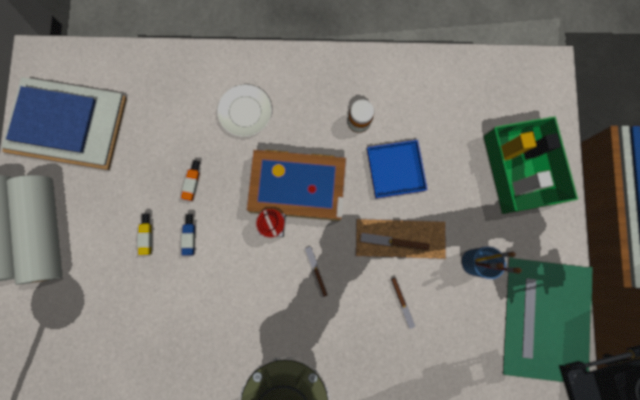

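View pics/scene0.png

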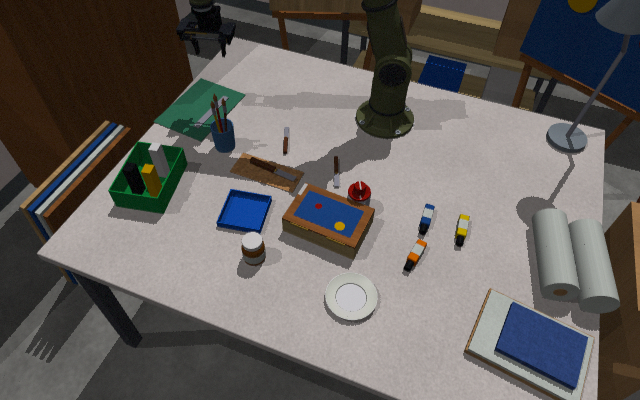

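The top view shows the box at (297,183), the red cap (270,222) and the blue tray (396,168). The cork mat with a knife is at (402,239), blade towards image left. The bottles are yellow (145,237), blue (188,237) and orange (190,182). The jar is at (360,113), the palette at (244,110) and the pot at (484,262).

Possible mix-ups:
- **Knives:** mat (395,241), (316,270) and (402,300). I choose the one on the mat because it is the largest.
- **Cap:** the red dot on the lid panel (312,188) is not the cap; the round knob at (270,222) is.
- **Bottles:** the yellow block in the green bin (518,145) is not a bottle.
- **Tray:** the blue book (52,120) is not the tray.

```bash
python3 - <<'E'
from h import *
c=np.load("top0.npy",allow_pickle=True).item(); im=c["color"]
cv2.imwrite("pics/crop1.png",cv2.resize(im[130:340,130:460],None,fx=2.4,fy=2.4,interpolation=cv2.INTER_CUBIC))
hsv=cv2.cvtColor(im,cv2.COLOR_BGR2HSV)
def blobs(nm,lo,hi,z,roi=None,amin=20):
    m=cv2.inRange(hsv,lo,hi)
    for k in cv2.findContours(m,0,2)[0]:
        a=cv2.contourArea(k)
        if a<amin: continue
        (u,v),(w,h),t=cv2.minAreaRect(k)
        if roi and not(roi[0]<u<roi[2] and roi[1]<v<roi[3]): continue
        P=px2plane(c,u,v,z); B=[px2plane(c,*p,z)[:2] for p in cv2.boxPoints(((u,v),(w,h),t))]
        e1=B[1]-B[0];e2=B[2]-B[1]
        print(nm,a,np.round([u,v]),P[:2].round(4),"sides",[ (round(float(np.hypot(*e)),3),round(float(np.degrees(np.arctan2(e[1],e[0]))),1)) for e in (e1,e2)])
blobs("red",(0,150,60),(8,255,255),.09,(240,190,340,250)); blobs("red2",(172,150,60),(180,255,255),.09,(240,190,340,250))
blobs("blue",(100,120,30),(125,255,255),.03,(140,130,440,270))
blobs("brown",(5,70,30),(20,255,200),.068,(240,140,460,330),60)
blobs("yellow",(21,120,80),(35,255,255),.03,(130,140,220,270))
blobs("orange",(5,150,120),(20,255,255),.03,(130,140,220,270))
E
```

```text
red 180.5 [262. 225.] [0.4458 0.0611] sides [(0.026, -65.5), (0.066, -155.0)]
red 231.0 [277. 219.] [0.4619 0.0264] sides [(0.03, -65.5), (0.067, -155.3)]
blue 47.5 [187. 252.] [0.379  0.2603] sides [(0.026, -89.0), (0.013, -176.6)]
blue 69.5 [188. 227.] [0.4423 0.2615] sides [(0.026, -89.0), (0.021, -176.6)]
blue 2592.5 [296. 184.] [ 0.5623 -0.0179] sides [(0.108, -3.0), (0.193, -94.2)]
blue 2507.5 [396. 168.] [ 0.6084 -0.2834] sides [(0.14, -79.2), (0.14, -171.7)]
brown 89.0 [398. 292.] [ 0.2882 -0.2777] sides [(0.01, -67.7), (0.073, -158.1)]
brown 68.0 [320. 281.] [ 0.3109 -0.084 ] sides [(0.009, -69.0), (0.07, -158.5)]
brown 3176.5 [401. 238.] [ 0.421  -0.2846] sides [(0.093, -1.4), (0.228, -90.6)]
brown 5677.0 [296. 184.] [ 0.5535 -0.0184] sides [(0.17, -2.7), (0.244, -94.1)]
yellow 74.0 [144. 250.] [0.3796 0.3714] sides [(0.031, -89.0), (0.018, -175.8)]
yellow 92.0 [144. 228.] [0.4389 0.3758] sides [(0.031, -89.0), (0.023, -175.8)]
orange 55.0 [186. 196.] [0.5249 0.2709] sides [(0.018, -10.4), (0.027, -103.0)]
orange 61.5 [192. 174.] [0.5842 0.2595] sides [(0.021, -5.8), (0.027, -98.5)]
```

View pics/crop1.png

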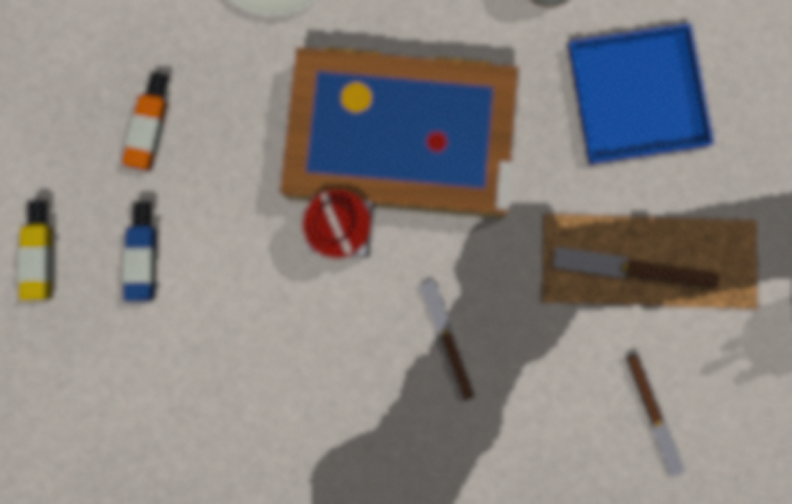

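The crop confirms the choices: the largest knife is on the mat (blade at crop (555-625,262)). The white notch mark is at the lid's right front (505,185), and the cap with its white line is at (337,223). Next I move to look at the cap with the wrist camera.

The manual's scale: shifts go in shares of 800 mm and turns go in shares of 90 degrees. Converting my numbers, 0.35 m / 0.8 = 0.4375, -0.2 m / 0.8 = -0.25.

```bash
cat >> h.py <<'E'
def to(x,y,z,yaw=None):
    "tool-frame shift and turn to a world TCP pose (tool down)"
    from scipy.spatial.transform import Rotation as R
    o=env.get_obs(); r=R.from_euler("xyz",o["tool_rot"],degrees=True)
    d=r.inv().apply(np.array([x,y,z])-o["tool_pos"])
    print("at",o["tool_pos"].round(4),np.round(o["tool_rot"],1),"shift",d.round(4),"turn",None if yaw is None else round((o["tool_rot"][2]-yaw+180)%360-180,1))
def wpx(c,u,v,z):
    "wrist fisheye pixel -> plane"
    a=np.array([(u-c["cx"])/c["fx"],(v-c["cy"])/c["fy"]]); t=np.hypot(*a)
    T=np.array(c["world_from_camera"]); d=T[:3,:3]@np.append(a*np.sin(t)/max(t,1e-9),np.cos(t)); o=T[:3,3]
    return o+d*(z-o[2])/d[2]
def snap(n,f):
    c=read_camera(n); cv2.imwrite(f"pics/{f}.png",c["color"]); np.save(f+".npy",c,allow_pickle=True); return c
E
python3 -m handwheel '{"increments":[[0.4375, -0.25, -0.15, 0, 0.087], [0.4375, -0.25, -0.15, 0, 0.087], [0.4375, -0.25, -0.15, 0, 0.087], [0.4375, -0.25, -0.15, 0, 0.087], [0.4375, -0.25, -0.15, 0, 0.087], [0.4375, -0.25, -0.15, 0, 0.087], [0.4375, -0.25, -0.15, 0, 0.087], [0.4375, -0.25, -0.15, 0, 0.087]]}'
python3 -m handwheel '{"increments":[[0.1063, -0.0625, -0.0375, 0, 0.087], [0.1063, -0.0625, -0.0375, 0, 0.087], [0.1063, -0.0625, -0.0375, 0, 0.087]]}'
python3 -m handwheel '{"increments":[[0.09, -0.455, 0, -0.5111, 0.087], [0.09, -0.455, 0, -0.5111, 0.087], [0.09, -0.455, 0, -0.5111, 0.087], [0.09, -0.455, 0, -0.5111, 0.087], [0.09, -0.455, 0, -0.5111, 0.087], [0.09, -0.455, 0, -0.5111, 0.087], [0.09, -0.455, 0, -0.5111, 0.087], [0.09, -0.455, 0, -0.5111, 0.087]]}'
python3 - <<'E'
from h import *
c=snap("wrist","w1"); print(c["fx"],np.round(c["world_from_camera"],3).tolist()); to(.43,.02,.36,60); print(env.get_obs()["qpos"])
E
```

```text
time_s: 0.77
tool_pos: [0.3911, -0.4059, 0.335]
tool_rot: [-180.0, 0.0, 14.3]
force: [-0.2, -0.3, 0.0]
grip_width: 0.0869
grasp_force: 0.0
time_s: 1.02
tool_pos: [0.4646, -0.3327, 0.3662]
tool_rot: [-180.0, -0.2, 14.7]
force: [1.0, 0.2, 0.0]
grip_width: 0.0868
grasp_force: 0.0
time_s: 1.68
tool_pos: [0.4413, -0.0033, 0.3643]
tool_rot: [180.0, 0.0, 60.4]
force: [1.0, -0.0, 0.4]
grip_width: 0.0873
grasp_force: 0.0
309.70691628693146 [[0.87, -0.475, -0.132, 0.476], [-0.493, -0.838, -0.234, 0.06], [0.0, 0.268, -0.963, 0.51], [0.0, 0.0, 0.0, 1.0]]
at [0.4409 0.007  0.365 ] [-179.9   -0.2   61.1] shift [ 0.0061 -0.0158  0.0051] turn 1.1
[ 38.23893753  -9.69997823 -36.37839278  97.26870204  -5.90536344
  90.53695391 -26.72905461]
```

View pics/w1.png

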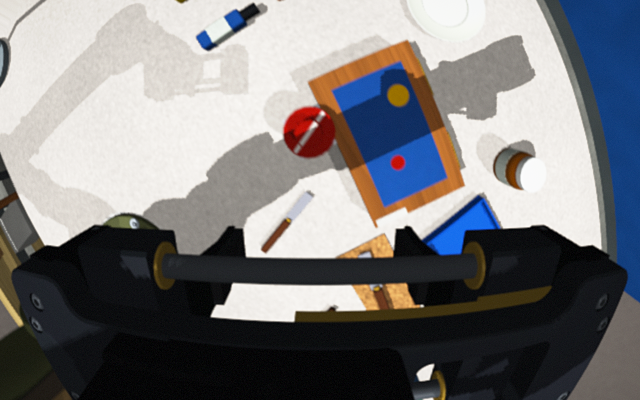

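The wrist view shows the cap at (309,132) and the lid corners near (309,80), (408,42), (465,187) and (377,225). The notch mark is near (393,216).

```bash
python3 - <<'E'
from h import *
c=np.load("w1.npy",allow_pickle=True).item(); im=c["color"]; hsv=cv2.cvtColor(im,cv2.COLOR_BGR2HSV)
C=[wpx(c,u,v,.068)[:2] for u,v in ((309,80),(408,42),(465,187),(377,225))]
print(np.round(C,4).tolist())
for a,b in ((0,1),(3,2),(1,2),(0,3)):
    e=C[b]-C[a]; print(np.hypot(*e).round(4),np.degrees(np.arctan2(e[1],e[0])).round(1))
m=cv2.inRange(hsv,(0,150,50),(8,255,255))|cv2.inRange(hsv,(172,150,50),(180,255,255))
m[:, :270]=0; m[:,350:]=0; m[170:]=0
m=cv2.morphologyEx(m,3,np.ones((13,13)))
k=max(cv2.findContours(m,0,1)[0],key=cv2.contourArea)
# knob leans outward in image; use disc side via world-plane points
P=np.array([wpx(c,*p[0],.088)[:2] for p in k],np.float32)
print("disc",cv2.minEnclosingCircle(P),"bbox",P.min(0),P.max(0))
w=cv2.inRange(hsv,(0,0,150),(180,90,255)); w=cv2.bitwise_and(w,cv2.erode(m,np.ones((5,5))))
k=max(cv2.findContours(w,0,1)[0],key=cv2.contourArea); r=cv2.minAreaRect(k); B=np.array([wpx(c,*p,.116)[:2] for p in cv2.boxPoints(r)])
print("line ctr",wpx(c,*r[0],.116),[np.degrees(np.arctan2(*(B[i+1]-B[i])[::-1])).round(1) for i in (0,1)],[np.hypot(*(B[i+1]-B[i])).round(3) for i in (0,1)])
E
```

```text
[[0.4867, 0.1076], [0.6411, 0.0913], [0.6244, -0.1472], [0.4706, -0.1304]]
0.1553 -6.0
0.1548 -6.2
0.2391 -94.0
0.2385 -93.9
disc ((0.45169761776924133, 0.04458731412887573), 0.03566615656018257) bbox [0.41625786 0.01058883] [0.48642546 0.07807868]
line ctr [0.45995781 0.04871714 0.116     ] [np.float64(15.5), np.float64(-74.9)] [np.float64(0.014), np.float64(0.007)]
```

Box centre is (0.5556,-0.0196) with yaw about -4°. The cap is at (0.4517,0.0446), which in the box frame gives x=-0.108, as it must be. I approach it now.

```bash
python3 - <<'E'
from h import *
to(.4516,.0445,.14,60)
E
```

```text
at [0.4409 0.007  0.365 ] [-179.9   -0.2   61.1] shift [ 0.0373 -0.0086  0.2252] turn 1.1
```

In the tool's units: 0.225 m / 0.8 = 0.2813, 0.037 m / 0.8 = 0.0463.

```bash
python3 -m handwheel '{"increments":[[0.0463, -0.0113, 0, 0, 0.087], [0.0463, -0.0113, 0.2813, 0, 0.087], [0.0463, -0.0113, 0.2813, 0, 0.087], [0.0463, -0.0113, 0.2813, 0, 0.087], [0.0463, -0.0113, 0.2813, 0, 0.087], [0.0463, -0.0113, 0.2813, 0, 0.087], [0.0463, -0.0113, 0.2813, 0, 0.087], [0.0463, -0.0113, 0.2813, 0, 0.087]]}'; python3 -m handwheel '{"increments":[[0, 0, 0, 0, 0.087], [0, 0, 0, 0, 0.087]]}' ; python3 - <<'E'
from h import *
to(.4516,.0445,.106,60)
E
```

```text
time_s: 2.4
tool_pos: [0.4486, 0.0309, 0.1351]
tool_rot: [-179.5, 0.2, 60.3]
force: [-0.7, -0.5, -0.3]
grip_width: 0.087
grasp_force: 0.0
time_s: 2.57
tool_pos: [0.4539, 0.0312, 0.1412]
tool_rot: [179.9, -0.1, 60.3]
force: [-0.1, -0.5, 0.6]
grip_width: 0.0873
grasp_force: 0.0
at [0.4539 0.0312 0.1412] [ 1.799e+02 -1.000e-01  6.030e+01] shift [ 0.0104 -0.0086  0.0352] turn 0.3
```

In the tool's units: 0.033 m / 0.8 = 0.0413, 0.018 m / 0.8 = 0.0225.

```bash
python3 -m handwheel '{"increments":[[0.013, -0.0108, 0, 0, 0.087], [0.013, -0.0108, 0.0225, 0, 0.087], [0.013, -0.0108, 0.0413, 0, 0.087], [0.013, -0.0108, 0.0413, 0, 0.087], [0.013, -0.0108, 0.0413, 0, 0.087]]}'; python3 -m handwheel '{"increments":[[0, 0, 0, 0, 0.02], [0, 0, 0, 0, 0.02], [0, 0, 0, 0, 0.02], [0, 0, 0, 0, 0.02], [0, 0, 0, 0, 0.02], [0, 0, 0, 0, 0.02], [0, 0, 0, 0, 0.02], [0, 0, 0, 0, 0.02]]}' 60
```

```text
time_s: 2.98
tool_pos: [0.4511, 0.0445, 0.108]
tool_rot: [179.9, -0.0, 60.3]
force: [-0.2, -0.3, 0.8]
grip_width: 0.0866
grasp_force: 0.0
time_s: 3.65
tool_pos: [0.4502, 0.0445, 0.1066]
tool_rot: [-180.0, 0.0, 60.3]
force: [0.4, 0.7, -0.1]
grip_width: 0.0415
grasp_force: 0.0
```

In the tool's units: 0.01 m / 0.8 = 0.0125, 0.007 m / 0.8 = 0.0088.

```bash
python3 -m handwheel '{"increments":[[0, 0, 0, 0, 0.02], [0, 0, 0, 0, 0.02], [0, 0, 0, 0, 0.02], [0, 0, 0, 0, 0.02]]}' 60;python3 -m handwheel '{"increments":[[0, 0, 0.005, 0, 0.02], [0, 0, 0.0088, 0, 0.02], [0, 0, 0.0125, 0, 0.02], [0, 0, 0.0125, 0, 0.02], [0, 0, 0.0125, 0, 0.02]]}' 60
```

```text
time_s: 3.98
tool_pos: [0.4515, 0.0442, 0.107]
tool_rot: [179.9, -0.1, 60.3]
force: [4.5, -1.7, -2.1]
grip_width: 0.0346
grasp_force: 59.7
time_s: 4.4
tool_pos: [0.4518, 0.0441, 0.0988]
tool_rot: [179.8, 0.0, 60.3]
force: [-1.2, -1.7, 15.3]
grip_width: 0.0346
grasp_force: 59.8
```

Spring force reads 15 N at 8.2 mm pressed, so it is seated. Now the twist.

In the tool's units: 0.0005 m / 0.8 = 0.0006, -56 degrees / 90 = -0.6222.

```bash
python3 -m handwheel '{"increments":[[0, 0, 0.0006, -0.0778, 0.02], [0, 0, 0.0006, -0.1556, 0.02], [0, 0, 0.0006, -0.2333, 0.02], [0, 0, 0.0006, -0.3111, 0.02], [0, 0, 0.0006, -0.3889, 0.02], [0, 0, 0.0006, -0.4667, 0.02], [0, 0, 0.0006, -0.5444, 0.02], [0, 0, 0.0006, -0.6222, 0.02]]}'; python3 -m handwheel '{"increments":[[0, 0, 0, -0.0667, 0.02], [0, 0, 0, -0.0667, 0.02], [0, 0, 0, -0.0667, 0.02]]}'; python3 -c "
from h import *
o=env.get_obs();print(o['wrist_torque'])"
```

```text
time_s: 5.07
tool_pos: [0.4518, 0.0461, 0.0985]
tool_rot: [179.8, -0.0, 116.7]
force: [-1.9, 3.3, 17.2]
grip_width: 0.0351
grasp_force: 59.7
time_s: 5.32
tool_pos: [0.4518, 0.046, 0.0985]
tool_rot: [179.9, 0.0, 122.4]
force: [-0.2, 1.5, 16.1]
grip_width: 0.0349
grasp_force: 59.7
[0.33610328 0.31676165 0.06498319]
```

In the tool's units: -0.025 m / 0.8 = -0.0313, -0.02 m / 0.8 = -0.025.

```bash
python3 -m handwheel '{"increments":[[0, 0, -0.0063, 0, 0.02], [0, 0, -0.0125, 0, 0.02], [0, 0, -0.0188, 0, 0.02], [0, 0, -0.025, 0, 0.02], [0, 0, -0.0313, 0, 0.02], [0, 0, -0.0313, 0, 0.02]]}'; python3 -c "
from h import *
snap('wrist','w2')"
```

```text
time_s: 5.82
tool_pos: [0.4496, 0.0441, 0.121]
tool_rot: [-179.9, -0.0, 122.3]
force: [3.3, 0.5, -2.2]
grip_width: 0.0352
grasp_force: 59.8
```

In the tool's units: -0.12 m / 0.8 = -0.15, -0.08 m / 0.8 = -0.1.

```bash
python3 -m handwheel '{"increments":[[0, 0, -0.05, 0, 0.02], [0, 0, -0.1, 0, 0.02], [0, 0, -0.15, 0, 0.02], [0, 0, -0.15, 0, 0.02], [0, 0, -0.15, 0, 0.02]]}'; python3 -c "
from h import *
to(.608,-.283,.24)
c=read_camera('top');np.save('t2.npy',c,allow_pickle=True)
im=c['color'];m=cv2.inRange(cv2.cvtColor(im,cv2.COLOR_BGR2HSV),(100,150,60),(125,255,255));m[:,:355]=0;m[:,440:]=0
k=max(cv2.findContours(m,0,2)[0],key=cv2.contourArea);r=cv2.minAreaRect(k);print(r,px2plane(c,*r[0],.02))"
```

```text
time_s: 6.28
tool_pos: [0.4502, 0.0441, 0.2418]
tool_rot: [-180.0, 0.1, 122.3]
force: [-1.9, -0.2, -3.8]
grip_width: 0.0349
grasp_force: 59.5
at [0.4502 0.0441 0.2418] [-1.800e+02  1.000e-01  1.223e+02] shift [-0.3608 -0.0412  0.0023] turn None
((396.24322509765625, 168.45945739746094), (50.96368408203125, 50.96368408203125), 80.53767395019531) [ 0.61051725 -0.28494202  0.02      ]
```

In the tool's units: -0.362 m / 0.8 = -0.4525, -0.041 m / 0.8 = -0.0513.

```bash
python3 -m handwheel '{"increments":[[-0.4525, -0.0513, 0, 0, 0.02], [-0.4525, -0.0513, 0, 0, 0.02], [-0.4525, -0.0513, 0, 0, 0.02], [-0.4525, -0.0513, 0, 0, 0.02], [-0.4525, -0.0513, 0, 0, 0.02], [-0.4525, -0.0513, 0, 0, 0.02], [-0.4525, -0.0513, 0, 0, 0.02], [-0.4525, -0.0513, 0, 0, 0.02]]}';python3 -m handwheel '{"increments":[[-0.0375, -0.0038, 0, 0, 0.02], [-0.0375, -0.0038, 0, 0, 0.02], [-0.0375, -0.0038, 0, 0, 0.02]]}'; python3 -c "
from h import *
to(.61,-.284,.064)"
```

```text
time_s: 7.0
tool_pos: [0.5941, -0.2568, 0.2366]
tool_rot: [-179.7, -0.4, 122.3]
force: [0.8, 1.2, -2.6]
grip_width: 0.035
grasp_force: 59.6
time_s: 7.25
tool_pos: [0.6069, -0.2842, 0.2356]
tool_rot: [-179.7, -0.4, 122.1]
force: [-0.8, 1.0, -3.9]
grip_width: 0.035
grasp_force: 59.6
at [ 0.6069 -0.2842  0.2356] [-179.7   -0.4  122.1] shift [-0.0028  0.0034  0.1715] turn None
```

In the tool's units: 0.174 m / 0.8 = 0.2175, 0.15 m / 0.8 = 0.1875.

```bash
python3 -m handwheel '{"increments":[[-0.0013, 0.0025, 0.05, 0, 0.02], [-0.0013, 0.0025, 0.1, 0, 0.02], [-0.0013, 0.0025, 0.15, 0, 0.02], [-0.0013, 0.0025, 0.1875, 0, 0.02], [-0.0013, 0.0025, 0.2175, 0, 0.02], [-0.0013, 0.0025, 0.2175, 0, 0.02], [-0.0013, 0.0025, 0.2175, 0, 0.02]]}';python3 -m handwheel '{"increments":[[0, 0, 0, 0, 0.06], [0, 0, 0, 0, 0.06], [0, 0, 0, 0, 0.06], [0, 0, 0, 0, 0.06], [0, 0, 0, 0, 0.06]]}' 20
```

```text
time_s: 7.83
tool_pos: [0.6094, -0.2799, 0.065]
tool_rot: [-179.9, -0.3, 122.4]
force: [0.6, 0.4, -2.0]
grip_width: 0.0349
grasp_force: 59.6
time_s: 8.25
tool_pos: [0.6121, -0.2826, 0.0687]
tool_rot: [179.9, 0.1, 122.3]
force: [-0.9, -0.4, -0.5]
grip_width: 0.0572
grasp_force: 0.0
```

In the tool's units: -0.27 m / 0.8 = -0.3375, -0.24 m / 0.8 = -0.3.

```bash
python3 -m handwheel '{"increments":[[0, 0, -0.05, 0, 0.06], [0, 0, -0.1, 0, 0.06], [0, 0, -0.15, 0, 0.06], [0, 0, -0.2, 0, 0.06], [0, 0, -0.25, 0, 0.06], [0, 0, -0.3, 0, 0.06], [0, 0, -0.3375, 0, 0.06], [0, 0, -0.3375, 0, 0.06]]}'; python3 -c "
from h import *
c=snap('wrist','w3'); to(.42,-.285,.3)
print(env.get_obs()['qpos'].round(0))"
```

```text
time_s: 8.92
tool_pos: [0.6138, -0.2824, 0.3464]
tool_rot: [179.6, 0.6, 122.3]
force: [0.5, 0.7, 1.8]
grip_width: 0.06
grasp_force: 0.0
at [ 0.613  -0.2822  0.3426] [179.7   0.4 122.3] shift [ 0.1011 -0.1648  0.0411] turn None
[ 46.  23. -33.  69.  12.  91.  47.]
```

View pics/w3.png

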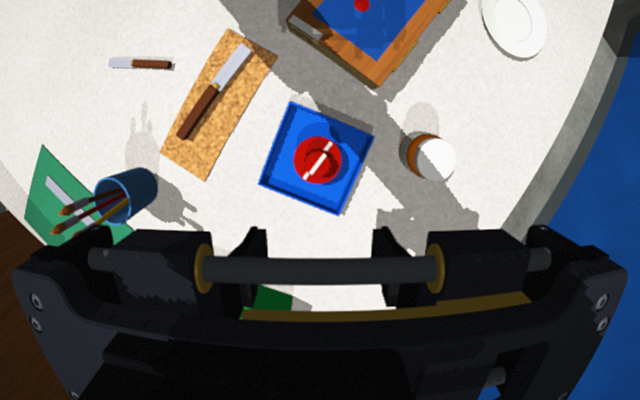

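The cap lies in the tray at (318,160). The knife is on the mat, handle end at about (181,136), junction (214,90), tip (246,47). I measure it now.

```bash
python3 - <<'E'
from h import *
c=np.load("w3.npy",allow_pickle=True).item(); im=c["color"]; hsv=cv2.cvtColor(im,cv2.COLOR_BGR2HSV)
roi=np.zeros(im.shape[:2],np.uint8); cv2.fillPoly(roi,[np.array([[228,30],[277,55],[205,180],[160,150]])],255)
for nm,lo,hi,z in (("handle",(0,90,20),(180,255,115),.024),("blade",(0,0,100),(180,45,255),.015),("mat",(8,60,130),(25,255,255),.004)):
    m=cv2.inRange(hsv,lo,hi)&roi; m=cv2.morphologyEx(m,2 if nm!="mat" else 3,np.ones((3,3) if nm!="mat" else (25,25)))
    k=max(cv2.findContours(m,0,1)[0],key=cv2.contourArea)
    P=np.array([wpx(c,*p[0],z)[:2] for p in k],np.float32); r=cv2.minAreaRect(P); B=cv2.boxPoints(r)
    print(nm,np.round(r[0],4),[(np.hypot(*(B[i+1]-B[i])).round(4),np.degrees(np.arctan2(*(B[i+1]-B[i])[::-1])).round(1)) for i in (0,1)],np.round(P[P[:,1].argmax()],3),np.round(P[P[:,1].argmin()],3))
E
```

```text
handle [ 0.4157 -0.3178] [(np.float32(0.0282), np.float32(-7.1)), (np.float32(0.1016), np.float32(82.9))] [ 0.433 -0.269] [ 0.409 -0.368]
blade [ 0.4199 -0.2309] [(np.float32(0.0233), np.float32(-7.5)), (np.float32(0.0796), np.float32(82.5))] [ 0.421 -0.191] [ 0.423 -0.271]
mat [ 0.425  -0.2975] [(np.float32(0.099), np.float32(-1.4)), (np.float32(0.2335), np.float32(88.6))] [ 0.414 -0.181] [ 0.467 -0.415]
```

```bash
python3 -c "
from h import *
to(.4125,-.290,.14,82.7)"
```

```text
at [ 0.613  -0.2822  0.3426] [179.7   0.4 122.3] shift [ 0.1021 -0.1746  0.201 ] turn 39.6
```

In the tool's units: 0.2 m / 0.8 = 0.25, -0.174 m / 0.8 = -0.2175, 39.6 degrees / 90 = 0.44.

```bash
python3 -m handwheel '{"increments":[[0.125, -0.2125, 0.125, 0.44, 0.05], [0.125, -0.2125, 0.125, 0.44, 0.05], [0.125, -0.2125, 0.125, 0.44, 0.05], [0.125, -0.2125, 0.125, 0.44, 0.05], [0.125, -0.2125, 0.125, 0.44, 0.05], [0.125, -0.2175, 0.25, 0.44, 0.05], [0.125, -0.2175, 0.25, 0.44, 0.05], [0.125, -0.2175, 0.25, 0.44, 0.05]]}'; python3 -m handwheel '{"increments":[[0, 0, 0, 0, 0.05], [0, 0, 0, 0, 0.05]]}'; python3 -c "
from h import *
to(.4125,-.290,.024,82.7);c=snap('wrist','w4')
m=cv2.imread('pics/w4.png');print(env.get_obs()['qpos'].round())"
```

```text
time_s: 9.63
tool_pos: [0.4067, -0.2897, 0.1327]
tool_rot: [-179.7, -0.1, 82.6]
force: [-0.1, 0.3, -0.2]
grip_width: 0.05
grasp_force: 0.0
time_s: 9.8
tool_pos: [0.4098, -0.29, 0.1361]
tool_rot: [-179.8, -0.1, 82.7]
force: [0.5, 0.0, -0.1]
grip_width: 0.0501
grasp_force: 0.0
at [ 0.4098 -0.29    0.1361] [-1.798e+02 -1.000e-01  8.270e+01] shift [0.0002 0.003  0.1121] turn -0.0
[ 58.   7. -27. 110.   3.  64.  22.]
```

View pics/w4.png

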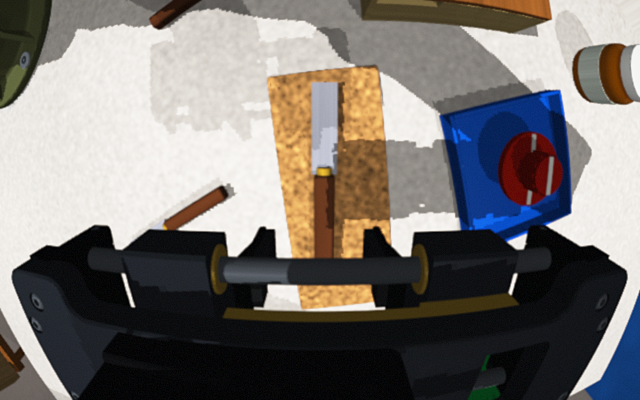

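Fingers at columns 265 and 375 straddle the handle at about 323, so it is aligned. I descend and grip.

In the tool's units: 0.113 m / 0.8 = 0.1413, 0.1 m / 0.8 = 0.125.

```bash
python3 -m handwheel '{"increments":[[0, 0.0038, 0.05, 0, 0.05], [0, 0.0038, 0.1, 0, 0.05], [0, 0.0038, 0.125, 0, 0.05], [0, 0.0038, 0.1413, 0, 0.05], [0, 0.0038, 0.1413, 0, 0.05], [0, 0.0038, 0.1413, 0, 0.05]]}'; python3 -m handwheel '{"increments":[[0, 0, 0, 0, 0], [0, 0, 0, 0, 0], [0, 0, 0, 0, 0], [0, 0, 0, 0, 0], [0, 0, 0, 0, 0], [0, 0, 0, 0, 0], [0, 0, 0, 0, 0], [0, 0, 0, 0, 0]]}' 60
```

```text
time_s: 10.35
tool_pos: [0.4154, -0.2917, 0.0256]
tool_rot: [179.9, 0.0, 82.7]
force: [-0.2, -0.4, -0.2]
grip_width: 0.05
grasp_force: 0.0
time_s: 11.02
tool_pos: [0.4139, -0.2913, 0.0245]
tool_rot: [180.0, 0.0, 82.7]
force: [0.3, 0.8, 3.6]
grip_width: 0.0172
grasp_force: 60.0
```

In the tool's units: -0.12 m / 0.8 = -0.15, -0.08 m / 0.8 = -0.1.

```bash
python3 -m handwheel '{"increments":[[0, 0, -0.05, 0, 0], [0, 0, -0.1, 0, 0], [0, 0, -0.15, 0, 0], [0, 0, -0.15, 0, 0], [0, 0, -0.15, 0, 0]]}'; python3 - <<'E'
from h import *
c=np.load("top0.npy",allow_pickle=True).item(); print("mark",px2plane(c,340.4,207,.068)); 
c=snap("wrist","w5"); to(.4886,-.2615,.14,86)
im=c["color"];hsv=cv2.cvtColor(im,cv2.COLOR_BGR2HSV)
print(wpx(c,324,80,.13))
E
```

```text
time_s: 11.43
tool_pos: [0.4152, -0.2921, 0.1465]
tool_rot: [179.8, 0.2, 82.7]
force: [-0.4, 0.5, -1.4]
grip_width: 0.0176
grasp_force: 60.0
mark [ 0.4975224  -0.13270449  0.068     ]
at [ 0.4138 -0.2912  0.1443] [1.80e+02 1.00e-01 8.27e+01] shift [0.039  0.0704 0.0044] turn -3.3
[ 0.42763646 -0.20329914  0.13      ]
```

View pics/w5.png

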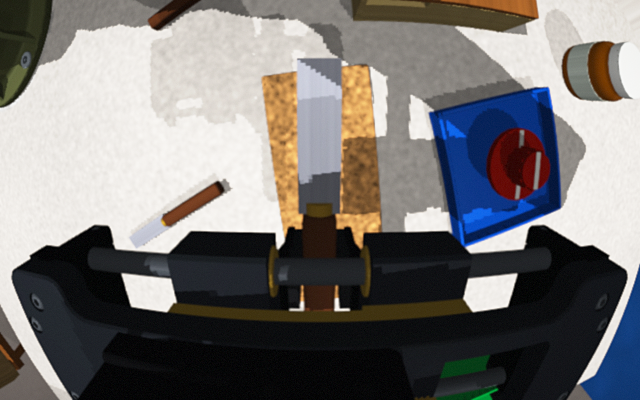

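The knife is held straight, tip at (320,58). The computed notch x (0.497) agrees with the white mark. I check the tip height and move to pre-insertion.

In the tool's units: 0.079 m / 0.8 = 0.0988, 0.07 m / 0.8 = 0.0875, -3.3 degrees / 90 = -0.0367.

```bash
python3 -c "
from h import *
c=np.load('w5.npy',allow_pickle=True).item()
for z in (.125,.133,.14): print(wpx(c,320,58,z), wpx(c,320,204,z+.003))
"
python3 -m handwheel '{"increments":[[0.0475, 0.0875, 0, -0.0367, 0], [0.0475, 0.0875, 0, -0.0367, 0], [0.0475, 0.0875, 0, -0.0367, 0], [0.0475, 0.0875, 0.0375, -0.0367, 0], [0.0475, 0.0875, 0.075, -0.0367, 0], [0.0475, 0.0875, 0.0988, -0.0367, 0], [0.0475, 0.0875, 0.0988, -0.0367, 0], [0.0475, 0.0875, 0.0988, -0.0367, 0]]}'
python3 -m handwheel '{"increments":[[0, 0, 0, 0, 0], [0, 0, 0, 0, 0]]}'
python3 -c "
from h import *
to(.4886,-.2615,.065,86);snap('wrist','w6')"
```

```text
[ 0.42723509 -0.19056907  0.125     ] [ 0.41717069 -0.26932499  0.128     ]
[ 0.42700145 -0.19195731  0.133     ] [ 0.41742512 -0.2668859   0.136     ]
[ 0.42679701 -0.19317201  0.14      ] [ 0.41764774 -0.26475169  0.143     ]
time_s: 12.15
tool_pos: [0.4861, -0.2611, 0.0627]
tool_rot: [-179.7, -0.2, 86.0]
force: [-0.6, 0.1, 0.1]
grip_width: 0.0173
grasp_force: 60.0
time_s: 12.32
tool_pos: [0.4889, -0.2627, 0.0664]
tool_rot: [179.9, 0.1, 86.0]
force: [0.8, -0.4, -0.3]
grip_width: 0.0173
grasp_force: 60.0
at [ 0.4889 -0.2627  0.0664] [1.799e+02 1.000e-01 8.600e+01] shift [ 0.0011 -0.0004  0.0014] turn 0.0
```

View pics/w6.png

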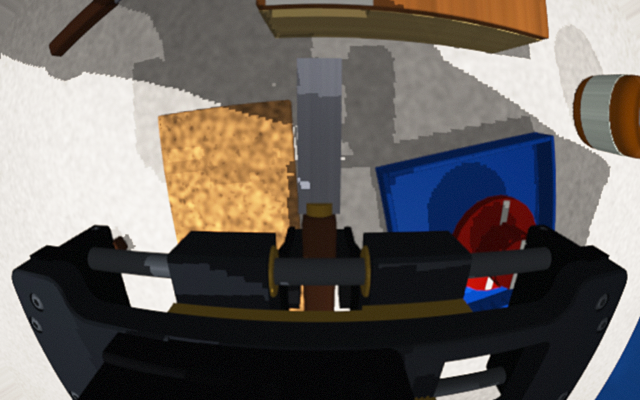

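The notch spans about columns 272-374 near row 12. The blade is at 297-342, centred and 25 mm short of the wall. Insert.

In the tool's units: 0.036 m / 0.8 = 0.045, 0.03 m / 0.8 = 0.0375.

```bash
python3 -m handwheel '{"increments":[[0.0125, 0, 0.0013, 0, 0], [0.025, 0, 0.0013, 0, 0], [0.0375, 0, 0.0013, 0, 0], [0.045, 0, 0.0013, 0, 0], [0.045, 0, 0.0013, 0, 0]]}'; python3 -m handwheel '{"increments":[[0.0188, 0, 0, 0, 0], [0.0375, 0, 0, 0, 0], [0.0425, 0, 0, 0, 0], [0.0425, 0, 0, 0, 0], [0.0425, 0, 0, 0, 0]]}'
```

```text
time_s: 12.78
tool_pos: [0.491, -0.2236, 0.0644]
tool_rot: [180.0, -0.0, 86.2]
force: [-0.3, -0.2, -1.0]
grip_width: 0.0175
grasp_force: 60.0
time_s: 13.2
tool_pos: [0.4929, -0.1931, 0.0642]
tool_rot: [180.0, 0.1, 86.0]
force: [1.3, -0.2, -1.1]
grip_width: 0.0176
grasp_force: 60.0
```

In the tool's units: -0.032 m / 0.8 = -0.04, -0.03 m / 0.8 = -0.0375.

```bash
python3 -m handwheel '{"increments":[[0, 0, -0.0075, 0, 0], [0, 0, -0.015, 0, 0], [0, 0.0013, -0.0225, 0, 0], [0, 0.0025, -0.03, 0, 0], [0, 0.0038, -0.0375, 0, 0], [0, 0.0038, -0.04, 0, 0], [0, 0.0038, -0.04, 0, 0], [0, 0.0038, -0.04, 0, 0]]}'; python3 -c "
from h import *
snap('scene','s2'); c=cv2.imread('pics/s2.png')[130:290,200:440]; cv2.imwrite('pics/s2c.png',cv2.resize(c,None,fx=3,fy=3))"
```

```text
time_s: 13.87
tool_pos: [0.4966, -0.1928, 0.0966]
tool_rot: [179.9, 0.0, 86.0]
force: [-1.8, -1.0, -1.7]
grip_width: 0.0175
grasp_force: 60.0
```

View pics/s2c.png

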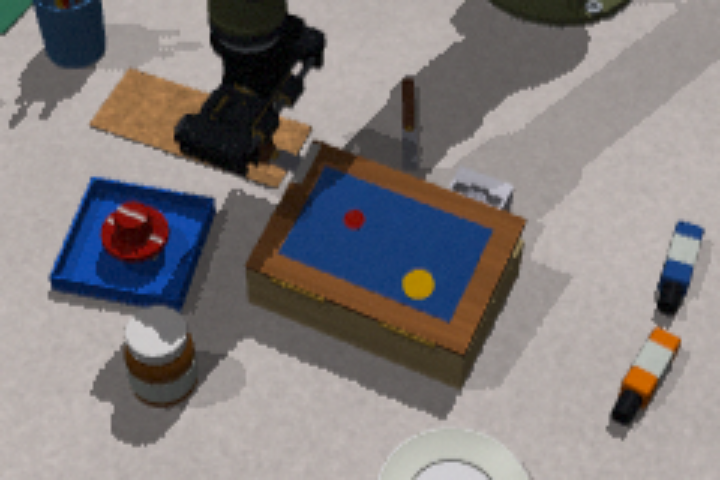

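```bash
cat >> h.py <<'E'
def proj(c,P):
    p=np.linalg.inv(np.array(c["world_from_camera"]))@np.append(P,1); return np.array([c["cx"]+c["fx"]*p[0]/p[2],c["cy"]+c["fy"]*p[1]/p[2]]).round(1)
def boxw(x,y,z): 
    a=np.radians(-4); return np.array([.5556+np.cos(a)*x-np.sin(a)*y,-.0196+np.sin(a)*x+np.cos(a)*y,z])
def lidw(s,y,t,th): # s from hinge, t thickness above underside
    return boxw(.08-s*np.cos(th)+t*np.sin(th),y,.06+s*np.sin(th)+t*np.cos(th))
E
python3 -c "
from h import *
c=np.load('s2.npy',allow_pickle=True).item()
for th in (0,.1,.2,.25,.3): print(th,[((proj(c,lidw(.16,y,.008,th))-[200,130])*3).round() for y in (.121,-.121)],((proj(c,lidw(0,.121,.008,th))-[200,130])*3).round())"
```

```text
0 [array([526., 235.]), array([317., 156.])] [466. 352.]
0.1 [array([527., 226.]), array([316., 147.])] [465. 353.]
0.2 [array([527., 219.]), array([315., 140.])] [465. 353.]
0.25 [array([527., 216.]), array([314., 136.])] [465. 354.]
0.3 [array([527., 213.]), array([313., 133.])] [465. 354.]
```

Measured corners (525,216) and (317,140) match a lid angle of about 0.2 rad, so the blade is prising it. I continue along the arc.

The manual's scale: shifts go in shares of 800 mm and turns go in shares of 90 degrees. Converting my numbers, -0.082 m / 0.8 = -0.1025, 0.063 m / 0.8 = 0.0788.

```bash
python3 -m handwheel '{"increments":[[0, 0.005, -0.0188, 0, 0], [0, 0.015, -0.0413, 0, 0], [0, 0.0225, -0.055, 0, 0], [0, 0.0325, -0.0663, 0, 0], [0, 0.0425, -0.0775, 0, 0], [0, 0.0538, -0.0875, 0, 0], [0, 0.065, -0.0963, 0, 0], [0, 0.0788, -0.1025, 0, 0]]}'; python3 -m handwheel '{"increments":[[0, 0.0138, -0.0063, 0, 0], [0, 0.0275, -0.0113, 0, 0], [0, 0.0375, -0.0125, 0, 0], [0, 0.0475, -0.015, 0, 0], [0, 0.055, -0.015, 0, 0], [0, 0.055, -0.015, 0, 0], [0, 0.055, -0.015, 0, 0]]}'; python3 -c "
from h import *
c=snap('scene','s3'); im=c['color'];hsv=cv2.cvtColor(im,cv2.COLOR_BGR2HSV)
for th in (1.1,1.2,1.3,1.4,1.5): print(th,[proj(c,lidw(.16,y,.008,th)) for y in (.121,-.121)])
c=cv2.imread('pics/s3.png')[100:290,200:440]; cv2.imwrite('pics/s3c.png',cv2.resize(c,None,fx=3,fy=3))"
```

```text
time_s: 14.58
tool_pos: [0.5588, -0.1967, 0.1786]
tool_rot: [-179.9, -0.0, 86.0]
force: [-3.7, 0.2, -0.7]
grip_width: 0.0176
grasp_force: 60.0
time_s: 15.17
tool_pos: [0.6036, -0.1998, 0.1902]
tool_rot: [179.9, -0.0, 86.0]
force: [-1.0, -0.8, -0.0]
grip_width: 0.0176
grasp_force: 60.0
1.1 [array([368.1, 202.2]), array([290.7, 173.1])]
1.2 [array([366.2, 204.8]), array([288.2, 175.3])]
1.3 [array([364.2, 207.8]), array([285.6, 177.9])]
1.4 [array([362.1, 211.4]), array([282.9, 181.1])]
1.5 [array([359.9, 215.4]), array([280.2, 184.7])]
```

View pics/s3c.png

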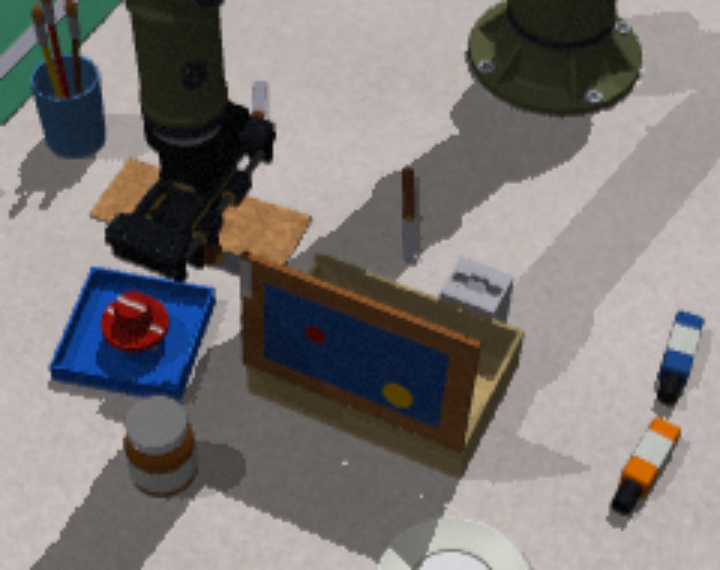

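The raised lid's top corners at (360,213) and (283,187) match about 1.45 rad, so it is wide open. I take the knife back to the mat.

In the tool's units: -0.18 m / 0.8 = -0.225, -0.16 m / 0.8 = -0.2, 3 degrees / 90 = 0.0333.

```bash
python3 -m handwheel '{"increments":[[-0.0125, -0.025, 0, 0, 0], [-0.0563, -0.0375, 0, 0, 0], [-0.1, -0.05, 0, 0, 0], [-0.125, -0.1, 0, 0, 0], [-0.125, -0.15, 0, 0.0333, 0], [-0.125, -0.2, 0, 0.0333, 0], [-0.125, -0.225, 0.025, 0.0333, 0], [-0.125, -0.225, 0.05, 0.0333, 0]]}'; python3 -m handwheel '{"increments":[[0, 0, 0.0125, 0, 0], [0, 0, 0.0125, 0, 0]]}'; python3 -c "
from h import *
to(.414,-.2913,.0265,82.7)"
```

```text
time_s: 15.88
tool_pos: [0.4119, -0.2893, 0.1509]
tool_rot: [180.0, 0.3, 82.7]
force: [-0.5, 0.9, -1.4]
grip_width: 0.0178
grasp_force: 60.0
time_s: 16.05
tool_pos: [0.415, -0.2865, 0.1384]
tool_rot: [-179.9, -0.1, 83.0]
force: [-0.3, -0.6, -1.1]
grip_width: 0.0178
grasp_force: 60.0
at [ 0.415  -0.2865  0.1384] [-1.799e+02 -1.000e-01  8.300e+01] shift [-5.100e-03 -1.000e-04  1.119e-01] turn 0.3
```

In the tool's units: 0.112 m / 0.8 = 0.14, 0.1 m / 0.8 = 0.125.

```bash
python3 -m handwheel '{"increments":[[-0.0063, 0, 0.05, 0, 0], [-0.0063, 0, 0.1, 0, 0], [-0.0063, 0, 0.125, 0, 0], [-0.0063, 0, 0.14, 0, 0], [-0.0063, 0, 0.14, 0, 0], [-0.0063, 0, 0.14, 0, 0]]}'; python3 -m handwheel '{"increments":[[0, 0, 0, 0, 0.05], [0, 0, 0, 0, 0.05], [0, 0, 0, 0, 0.05], [0, 0, 0, 0, 0.05], [0, 0, 0, 0, 0.05], [0, 0, 0, 0, 0.05]]}' 20;  python3 -m handwheel '{"increments":[[0, 0, -0.05, 0, 0.05], [0, 0, -0.1, 0, 0.05], [0, 0, -0.15, 0, 0.05], [0, 0, -0.2, 0, 0.05], [0, 0, -0.25, 0, 0.05], [0, 0, -0.3, 0, 0.05], [0, 0, -0.35, 0, 0.05], [0, 0, -0.35, 0, 0.05]]}'; python3 - <<'E'
from h import *
snap("wrist","w7")
c=snap("top","t3"); im=c["color"]; cv2.imwrite("pics/t3c.png",cv2.resize(im[120:290,120:450],None,fx=2.4,fy=2.4,interpolation=cv2.INTER_CUBIC))
hsv=cv2.cvtColor(im,cv2.COLOR_BGR2HSV)
for nm,lo,hi in (("yellow",(21,120,60),(35,255,255)),("orange",(5,150,100),(20,255,255)),("blue",(100,120,30),(125,255,255)),("green",(40,90,30),(90,255,255)),("black",(0,0,0),(180,255,45))):
    m=cv2.inRange(hsv,lo,hi); m[:140]=0; m[280:]=0; m[:,:100]=0; m[:,235:]=0
    for k in cv2.findContours(m,0,2)[0]:
        if cv2.contourArea(k)>15: r=cv2.minAreaRect(k); print(nm,cv2.contourArea(k),np.round(r[0],1),px2plane(c,*r[0],.02 if nm=="black" else .03)[:2].round(4),np.round(r[1],1))
print(env.get_obs()["tool_pos"])
E
```

```text
time_s: 16.55
tool_pos: [0.417, -0.2924, 0.029]
tool_rot: [179.9, -0.0, 83.1]
force: [-0.3, -0.1, 0.4]
grip_width: 0.0175
grasp_force: 60.0
time_s: 17.05
tool_pos: [0.4157, -0.2925, 0.0286]
tool_rot: [180.0, 0.0, 83.0]
force: [-0.5, -0.5, -0.9]
grip_width: 0.0469
grasp_force: 0.0
time_s: 17.72
tool_pos: [0.4186, -0.2939, 0.3169]
tool_rot: [179.3, 0.5, 83.0]
force: [0.5, -0.5, 0.8]
grip_width: 0.0496
grasp_force: 0.0
yellow 79.0 [144.  250.5] [0.3796 0.3714] [ 7. 12.]
yellow 106.5 [144.5 227. ] [0.4403 0.3746] [10. 13.]
orange 59.5 [186.8 195.7] [0.5246 0.2696] [11.2  6.8]
orange 71.5 [192.5 173.3] [0.5848 0.2581] [11.   8.4]
blue 47.5 [187.  251.5] [0.379  0.2603] [ 5. 10.]
blue 68.5 [188. 227.] [0.4423 0.2615] [ 8. 10.]
black 29.5 [188.5 218.5] [0.4654 0.2645] [7. 5.]
black 32.0 [145.5 217.5] [0.466  0.3779] [7. 5.]
black 26.5 [195.5 164.5] [0.6111 0.2545] [5. 7.]
[ 0.41635085 -0.29268675  0.31012517]
```

View pics/t3c.png

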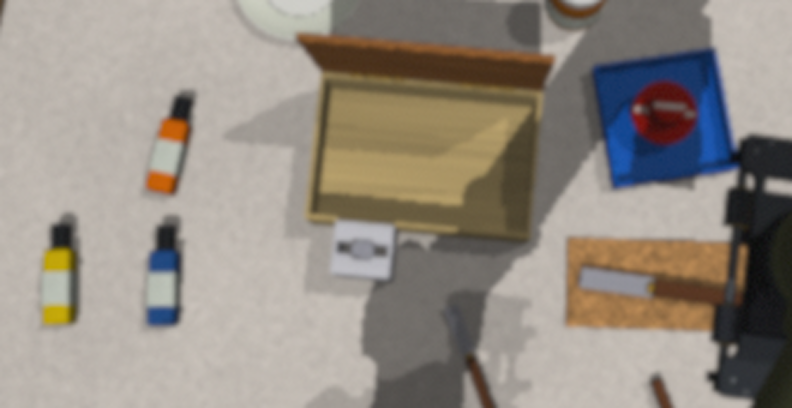

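The knife is back on the mat (handle about (690,292) in the crop), the box is open and empty, and the cap is in the tray at (663,112). There are three bottles and no green one. I move over the bottles and turn the camera side away from the lid.

In the tool's units: 0.26 m / 0.8 = 0.325, -0.04 m / 0.8 = -0.05, -48 degrees / 90 = -0.5333.

```bash
python3 -m handwheel '{"increments":[[0.325, 0.0125, -0.05, -0.5333, 0.06], [0.325, 0.0125, -0.05, -0.5333, 0.06], [0.325, 0.0125, -0.05, -0.5333, 0.06], [0.325, 0.0125, -0.05, -0.5333, 0.06], [0.325, 0.0125, -0.05, -0.5333, 0.06], [0.325, 0.0125, -0.05, -0.5333, 0.06], [0.325, 0.0125, -0.05, -0.5333, 0.06]]}'; python3 -c "
from h import *
to(.46,.25,.36,178)"
```

```text
time_s: 18.4
tool_pos: [0.4571, -0.028, 0.3478]
tool_rot: [179.9, -0.1, 131.9]
force: [-0.2, 0.2, 0.9]
grip_width: 0.0597
grasp_force: 0.0
at [ 0.4571 -0.028   0.3478] [ 1.799e+02 -1.000e-01  1.319e+02] shift [ 0.2051  0.1877 -0.0118] turn -46.1
```

In the tool's units: 0.204 m / 0.8 = 0.255, 0.186 m / 0.8 = 0.2325, -46 degrees / 90 = -0.5111.

```bash
python3 -m handwheel '{"increments":[[0.255, 0.2325, -0.0125, -0.5111, 0.06], [0.255, 0.2325, -0.0125, -0.5111, 0.06], [0.255, 0.2325, -0.0125, -0.5111, 0.06], [0.255, 0.2325, -0.0125, -0.5111, 0.06], [0.255, 0.2325, -0.0125, -0.5111, 0.06], [0.255, 0.2325, -0.0125, -0.5111, 0.06], [0.255, 0.2325, -0.0125, -0.5111, 0.06], [0.255, 0.2325, -0.0125, -0.5111, 0.06]]}'; cat >> h.py <<'E'
COL=dict(yellow=((21,120,60),(35,255,255)),orange=((5,150,90),(20,255,255)),blue=((100,120,30),(125,255,255)))
def bottles(c,f=wpx):
    hsv=cv2.cvtColor(c["color"],cv2.COLOR_BGR2HSV)
    for n,(lo,hi) in COL.items():
        m=cv2.inRange(hsv,lo,hi)
        B=[]
        for k in cv2.findContours(m,0,1)[0]:
            if cv2.contourArea(k)<12: continue
            P=np.array([f(c,*p[0],.03)[:2] for p in k],np.float32)
            if P[:,1].min()<.135 or P[:,1].max()>.5 or P[:,0].max()>.75: continue
            B.append(P)
        if B:
            r=cv2.minAreaRect(np.vstack(B)); q=cv2.boxPoints(r); e=[q[1]-q[0],q[2]-q[1]]; e=max(e,key=np.hypot.reduce if 0 else (lambda v:np.hypot(*v)))
            print(n,"body",np.round(r[0],4),"size",np.round(sorted(r[1]),4),"axis",np.degrees(np.arctan2(e[1],e[0])).round(1))
E
python3 - <<'E'
from h import *
c=snap("wrist","w8"); bottles(c); to(.46,.25,.36,178); print(env.get_obs()["qpos"].round())
E
```

```text
time_s: 19.07
tool_pos: [0.4607, 0.2472, 0.3567]
tool_rot: [179.8, -0.2, 177.8]
force: [-0.6, 0.3, 0.1]
grip_width: 0.0599
grasp_force: 0.0
yellow body [0.5398 0.4119] size [0.0476 0.3571] axis 16.2
orange body [0.5513 0.2655] size [0.0289 0.0864] axis -10.8
blue body [0.4092 0.2629] size [0.0269 0.0814] axis 0.7
at [0.4617 0.2438 0.3565] [179.9  -0.2 177.4] shift [ 0.002   0.0061 -0.0035] turn -0.6
[ 27.   5. -61.  88.   4.  89.  54.]
```

View pics/w8.png

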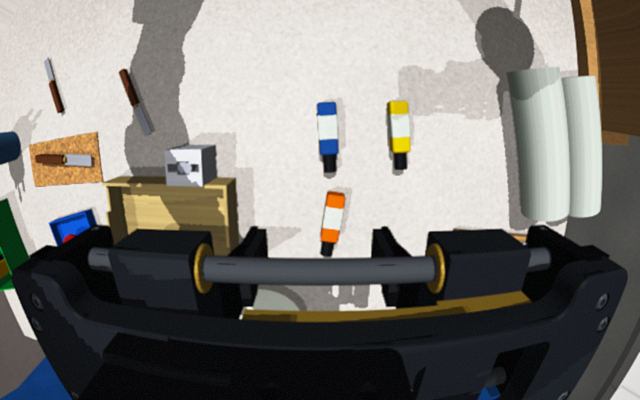

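The three bottles are blue (327,130), yellow (400,130) and orange (333,220). The measured body sizes, about 29x85 mm, agree for orange and blue. I pick orange first.

```bash
python3 -c "
from h import *
to(.555,.2648,.12,169.2)"
```

```text
at [0.4617 0.2438 0.3565] [179.9  -0.2 177.4] shift [-0.0932  0.0249  0.2362] turn 8.2
```

In the tool's units: 0.236 m / 0.8 = 0.295, -0.093 m / 0.8 = -0.1163, 8.2 degrees / 90 = 0.0911.

```bash
python3 -m handwheel '{"increments":[[-0.1163, 0.0313, 0.295, 0.0911, 0.06], [-0.1163, 0.0313, 0.295, 0.0911, 0.06], [-0.1163, 0.0313, 0.295, 0.0911, 0.06], [-0.1163, 0.0313, 0.295, 0.0911, 0.06], [-0.1163, 0.0313, 0.295, 0.0911, 0.06], [-0.1163, 0.0313, 0.295, 0.0911, 0.06], [-0.1163, 0.0313, 0.295, 0.0911, 0.06], [-0.1163, 0.0313, 0.295, 0.0911, 0.06]]}'; python3 -m handwheel '{"increments":[[0, 0, 0, 0, 0.06], [0, 0, 0, 0, 0.06]]}'; python3 -c "
from h import *
c=snap('wrist','w9');bottles(c);to(.555,.2648,.022,169.2)"
```

```text
time_s: 19.78
tool_pos: [0.5562, 0.2576, 0.1179]
tool_rot: [-179.7, -0.4, 168.7]
force: [-0.0, 0.1, 1.0]
grip_width: 0.0598
grasp_force: 0.0
time_s: 19.95
tool_pos: [0.5583, 0.261, 0.1246]
tool_rot: [179.9, 0.2, 168.8]
force: [-0.6, 0.5, 0.1]
grip_width: 0.0601
grasp_force: 0.0
yellow body [0.5989 0.2935] size [0.2759 0.3002] axis 14.7
orange body [0.5526 0.2668] size [0.0285 0.0828] axis -10.4
blue body [0.4182 0.2635] size [0.0279 0.0669] axis 1.4
at [0.5584 0.2611 0.1249] [179.9   0.2 168.8] shift [0.0045 0.0028 0.1029] turn -0.4
```

In the tool's units: 0.103 m / 0.8 = 0.1288, 0.004 m / 0.8 = 0.005, -0.4 degrees / 90 = -0.0044.

```bash
python3 -m handwheel '{"increments":[[0.0038, 0.005, 0.05, -0.0044, 0.06], [0.0038, 0.005, 0.1, -0.0044, 0.06], [0.0038, 0.005, 0.1288, -0.0044, 0.06], [0.0038, 0.005, 0.1288, -0.0044, 0.06], [0.0038, 0.005, 0.1288, -0.0044, 0.06]]}'; python3 -m handwheel '{"increments":[[0, 0, 0, 0, 0], [0, 0, 0, 0, 0], [0, 0, 0, 0, 0], [0, 0, 0, 0, 0], [0, 0, 0, 0, 0], [0, 0, 0, 0, 0], [0, 0, 0, 0, 0]]}' 30;python3 -m handwheel '{"increments":[[0, 0, -0.05, 0, 0], [0, 0, -0.1, 0, 0], [0, 0, -0.15, 0, 0], [0, 0, -0.175, 0, 0], [0, 0, -0.175, 0, 0]]}'; python3 -c "
from h import *
p=boxw(-.014,.072,.16);to(*p,176)"
```

```text
time_s: 20.42
tool_pos: [0.5564, 0.2655, 0.0209]
tool_rot: [179.9, 0.1, 169.2]
force: [0.7, 0.0, 1.1]
grip_width: 0.06
grasp_force: 0.0
time_s: 21.0
tool_pos: [0.5558, 0.2655, 0.0195]
tool_rot: [180.0, 0.0, 169.2]
force: [-0.1, 0.3, 1.4]
grip_width: 0.03
grasp_force: 30.0
time_s: 21.42
tool_pos: [0.5578, 0.2671, 0.1645]
tool_rot: [179.7, 0.4, 169.2]
force: [1.5, 0.5, -1.3]
grip_width: 0.0301
grasp_force: 30.0
at [0.5578 0.2671 0.1645] [179.7   0.4 169.2] shift [-0.029  -0.2122  0.0038] turn -6.8
```

In the tool's units: -0.212 m / 0.8 = -0.265, -0.029 m / 0.8 = -0.0363, -6.8 degrees / 90 = -0.0756.

```bash
python3 -m handwheel '{"increments":[[-0.0363, -0.265, 0, -0.0756, 0], [-0.0363, -0.265, 0, -0.0756, 0], [-0.0363, -0.265, 0, -0.0756, 0], [-0.0363, -0.265, 0, -0.0756, 0], [-0.0363, -0.265, 0, -0.0756, 0], [-0.0363, -0.265, 0, -0.0756, 0], [-0.0363, -0.265, 0, -0.0756, 0]]}'; python3 -m handwheel '{"increments":[[0, 0, 0, 0, 0], [0, 0, 0, 0, 0]]}'; python3 -c "
from h import *
p=boxw(-.014,.072,.026);to(*p,176)"
```

```text
time_s: 22.0
tool_pos: [0.5436, 0.0457, 0.1573]
tool_rot: [-179.8, -0.2, 175.5]
force: [0.3, -0.7, -0.9]
grip_width: 0.0296
grasp_force: 30.0
time_s: 22.17
tool_pos: [0.5438, 0.0529, 0.1585]
tool_rot: [180.0, -0.1, 176.1]
force: [0.4, 0.6, -2.1]
grip_width: 0.0297
grasp_force: 30.0
at [0.5438 0.0529 0.1585] [ 1.800e+02 -1.000e-01  1.761e+02] shift [-0.003   0.0004  0.1325] turn 0.1
```

In the tool's units: 0.132 m / 0.8 = 0.165, 0.12 m / 0.8 = 0.15.

```bash
python3 -m handwheel '{"increments":[[-0.0038, 0, 0.05, 0, 0], [-0.0038, 0, 0.0875, 0, 0], [-0.0038, 0, 0.125, 0, 0], [-0.0038, 0, 0.15, 0, 0], [-0.0038, 0, 0.165, 0, 0], [-0.0038, 0, 0.165, 0, 0]]}'; python3 -m handwheel '{"increments":[[0, 0, 0, 0, 0.045], [0, 0, 0, 0, 0.045], [0, 0, 0, 0, 0.045]]}' 20;python3 -m handwheel '{"increments":[[0, 0, -0.05, 0, 0.045], [0, 0, -0.1, 0, 0.045], [0, 0, -0.15, 0, 0.045], [0, 0, -0.2, 0, 0.045], [0, 0, -0.2375, 0, 0.045], [0, 0, -0.2375, 0, 0.045]]}'; python3 -c "
from h import *
to(.413,.263,.25,180.7)"
```

```text
time_s: 22.67
tool_pos: [0.5461, 0.0534, 0.0253]
tool_rot: [179.9, -0.2, 176.2]
force: [-0.2, -0.2, -1.7]
grip_width: 0.0296
grasp_force: 30.0
time_s: 22.92
tool_pos: [0.5484, 0.0519, 0.0284]
tool_rot: [180.0, 0.1, 176.1]
force: [0.2, 0.3, 0.3]
grip_width: 0.0414
grasp_force: 0.0
time_s: 23.42
tool_pos: [0.5513, 0.0526, 0.2249]
tool_rot: [-180.0, 0.7, 176.0]
force: [1.6, 0.6, 0.4]
grip_width: 0.0447
grasp_force: 0.0
at [0.5513 0.0526 0.2249] [-180.     0.7  176. ] shift [ 0.1522  0.2003 -0.0271] turn -4.7
```

In the tool's units: 0.2 m / 0.8 = 0.25, 0.152 m / 0.8 = 0.19, -4.7 degrees / 90 = -0.0522.

```bash
python3 -m handwheel '{"increments":[[0.19, 0.25, -0.0375, -0.0522, 0.06], [0.19, 0.25, -0.0375, -0.0522, 0.06], [0.19, 0.25, -0.0375, -0.0522, 0.06], [0.19, 0.25, -0.0375, -0.0522, 0.06], [0.19, 0.25, -0.0375, -0.0522, 0.06], [0.19, 0.25, -0.0375, -0.0522, 0.06], [0.19, 0.25, -0.0375, -0.0522, 0.06], [0.19, 0.25, -0.0375, -0.0522, 0.06]]}'; python3 -c "
from h import *
c=snap('wrist','w10');bottles(c);to(.413,.263,.1,180.7);c=snap('top','t4');bottles(c,px2plane)"
```

```text
time_s: 24.08
tool_pos: [0.4079, 0.2644, 0.2478]
tool_rot: [-179.9, 0.2, -178.9]
force: [0.6, -0.6, -0.4]
grip_width: 0.0599
grasp_force: 0.0
yellow body [0.4718 0.3954] size [0.0499 0.2238] axis 18.8
blue body [0.4077 0.2626] size [0.026  0.0822] axis 1.5
at [0.4093 0.262  0.2474] [-1.799e+02  1.000e-01 -1.791e+02] shift [-0.0034  0.0012  0.1474] turn 0.2
yellow body [0.3731 0.3722] size [0.0051 0.0285] axis -89.0
blue body [0.4099 0.2525] size [0.0228 0.079 ] axis -10.2
```

In the tool's units: 0.225 m / 0.8 = 0.2813, 0.2 m / 0.8 = 0.25.

```bash
python3 -m handwheel '{"increments":[[-0.0038, 0.0006, 0.05, 0, 0.06], [-0.0038, 0.0006, 0.1, 0, 0.06], [-0.0038, 0.0006, 0.15, 0, 0.06], [-0.0038, 0.0006, 0.2, 0, 0.06], [-0.0038, 0.0006, 0.25, 0, 0.06], [-0.0038, 0.0006, 0.2813, 0, 0.06], [-0.0038, 0.0006, 0.2813, 0, 0.06], [-0.0038, 0.0006, 0.2813, 0, 0.06]]}'; python3 -m handwheel '{"increments":[[0, 0, 0, 0, 0], [0, 0, 0, 0, 0], [0, 0, 0, 0, 0], [0, 0, 0, 0, 0], [0, 0, 0, 0, 0], [0, 0, 0, 0, 0], [0, 0, 0, 0, 0]]}' 30;python3 -m handwheel '{"increments":[[0, 0, -0.05, 0, 0], [0, 0, -0.1, 0, 0], [0, 0, -0.15, 0, 0], [0, 0, -0.2, 0, 0], [0, 0, -0.2, 0, 0]]}'; python3 -c "
from h import *
p=boxw(-.014,-.072,.18);to(*p,176)"
```

```text
time_s: 24.85
tool_pos: [0.413, 0.2606, 0.0206]
tool_rot: [-180.0, -0.2, -179.4]
force: [0.1, -0.4, 0.2]
grip_width: 0.0602
grasp_force: 0.0
time_s: 25.43
tool_pos: [0.4129, 0.2618, 0.0223]
tool_rot: [-180.0, 0.0, -179.3]
force: [1.2, 0.5, 0.7]
grip_width: 0.0296
grasp_force: 30.0
time_s: 25.85
tool_pos: [0.4159, 0.2649, 0.1888]
tool_rot: [179.9, 0.6, -179.3]
force: [0.7, 1.5, -0.7]
grip_width: 0.0298
grasp_force: 30.0
at [0.4159 0.2649 0.1888] [ 179.9    0.6 -179.3] shift [-0.1161 -0.3569  0.0091] turn 4.7
```

In the tool's units: -0.357 m / 0.8 = -0.4463, -0.116 m / 0.8 = -0.145, 4.7 degrees / 90 = 0.0522.

```bash
python3 -m handwheel '{"increments":[[-0.145, -0.4463, 0, 0.0522, 0], [-0.145, -0.4463, 0, 0.0522, 0], [-0.145, -0.4463, 0, 0.0522, 0], [-0.145, -0.4463, 0, 0.0522, 0], [-0.145, -0.4463, 0, 0.0522, 0], [-0.145, -0.4463, 0, 0.0522, 0], [-0.145, -0.4463, 0, 0.0522, 0], [-0.145, -0.4463, 0, 0.0522, 0]]}'; python3 -m handwheel '{"increments":[[-0.0175, -0.0525, 0, 0, 0], [-0.0175, -0.0525, 0, 0, 0], [-0.0175, -0.0525, 0, 0, 0], [-0.0175, -0.0525, 0, 0, 0]]}'; python3 -c "
from h import *
p=boxw(-.014,-.072,.027);to(*p,176)"
```

```text
time_s: 26.52
tool_pos: [0.5194, -0.056, 0.1817]
tool_rot: [-179.9, -0.0, 176.0]
force: [0.5, 1.1, -0.8]
grip_width: 0.0298
grasp_force: 30.0
time_s: 26.85
tool_pos: [0.5301, -0.096, 0.1815]
tool_rot: [179.9, -0.1, 176.0]
force: [0.3, 1.1, -0.9]
grip_width: 0.0298
grasp_force: 30.0
at [ 0.5301 -0.096   0.1815] [ 1.799e+02 -1.000e-01  1.760e+02] shift [-0.0063  0.0058  0.1545] turn -0.0
```

In the tool's units: 0.155 m / 0.8 = 0.1938, 0.14 m / 0.8 = 0.175.

```bash
python3 -m handwheel '{"increments":[[-0.0075, 0.0063, 0.05, 0, 0], [-0.0075, 0.0063, 0.1, 0, 0], [-0.0075, 0.0063, 0.1375, 0, 0], [-0.0075, 0.0063, 0.175, 0, 0], [-0.0075, 0.0063, 0.1938, 0, 0], [-0.0075, 0.0063, 0.1938, 0, 0]]}'; python3 -m handwheel '{"increments":[[0, 0, 0, 0, 0.045], [0, 0, 0, 0, 0.045], [0, 0, 0, 0, 0.045]]}' 20;python3 -m handwheel '{"increments":[[0, 0, -0.05, 0, 0.045], [0, 0, -0.1, 0, 0.045], [0, 0, -0.15, 0, 0.045], [0, 0, -0.2, 0, 0.045], [0, 0, -0.2375, 0, 0.045], [0, 0, -0.275, 0, 0.045], [0, 0, -0.275, 0, 0.045]]}'; python3 -c "
from h import *
to(.413,.36,.25,180.7)"
```

```text
time_s: 27.35
tool_pos: [0.5359, -0.0897, 0.0257]
tool_rot: [179.9, -0.2, 176.2]
force: [0.6, 0.0, -1.0]
grip_width: 0.0296
grasp_force: 30.0
time_s: 27.6
tool_pos: [0.5377, -0.0916, 0.0283]
tool_rot: [-180.0, 0.1, 176.1]
force: [-0.4, -0.2, -0.1]
grip_width: 0.0412
grasp_force: 0.0
time_s: 28.18
tool_pos: [0.5404, -0.0917, 0.2542]
tool_rot: [-179.8, 0.6, 176.0]
force: [0.7, 1.1, 0.4]
grip_width: 0.0449
grasp_force: 0.0
at [ 0.5404 -0.0917  0.2542] [-179.8    0.6  176. ] shift [0.1584 0.4418 0.0009] turn -4.7
```

In the tool's units: 0.44 m / 0.8 = 0.55, 0.158 m / 0.8 = 0.1975, -4.7 degrees / 90 = -0.0522.

```bash
python3 -m handwheel '{"increments":[[0.1975, 0.55, 0, -0.0522, 0.06], [0.1975, 0.55, 0, -0.0522, 0.06], [0.1975, 0.55, 0, -0.0522, 0.06], [0.1975, 0.55, 0, -0.0522, 0.06], [0.1975, 0.55, 0, -0.0522, 0.06], [0.1975, 0.55, 0, -0.0522, 0.06], [0.1975, 0.55, 0, -0.0522, 0.06], [0.1975, 0.55, 0, -0.0522, 0.06]]}'; python3 -m handwheel '{"increments":[[0.0625, 0.1625, 0, 0, 0.06], [0.0625, 0.1625, 0, 0, 0.06], [0.0625, 0.1625, 0, 0, 0.06], [0.0625, 0.1625, 0, 0, 0.06]]}';  python3 -c "
from h import *
c=snap('wrist','w11')
c['color'][200:]=0
bottles(c);to(.413,.37,.1,180)"
```

```text
time_s: 28.85
tool_pos: [0.4455, 0.2304, 0.2476]
tool_rot: [-179.9, 0.2, -179.3]
force: [-0.3, 0.2, 0.0]
grip_width: 0.06
grasp_force: 0.0
time_s: 29.18
tool_pos: [0.3898, 0.3646, 0.2478]
tool_rot: [179.8, -0.0, -178.8]
force: [-1.1, -0.3, 0.9]
grip_width: 0.06
grasp_force: 0.0
yellow body [0.3756 0.3753] size [0.0229 0.0287] axis -88.6
at [0.3895 0.3651 0.2478] [ 179.8   -0.  -178.7] shift [-0.0237  0.0037  0.1478] turn 1.3
```

In the tool's units: -0.024 m / 0.8 = -0.03, 0.004 m / 0.8 = 0.005, 1 degrees / 90 = 0.0111.

```bash
python3 -m handwheel '{"increments":[[-0.03, 0.005, 0, 0.0111, 0.06], [-0.03, 0.005, 0, 0.0111, 0.06], [-0.03, 0.005, 0, 0.0111, 0.06]]}'; python3 -c "
from h import *
c=snap('wrist','w12')
c['color'][250:]=0;c['color'][:,:260]=0;c['color'][:,385:]=0
bottles(c);to(.413,.37,.1,180)"
```

```text
time_s: 29.48
tool_pos: [0.4196, 0.362, 0.2468]
tool_rot: [180.0, -0.0, 179.7]
force: [-0.8, 0.4, 1.3]
grip_width: 0.0598
grasp_force: 0.0
yellow body [0.4071 0.3764] size [0.0289 0.0824] axis 3.4
at [0.4187 0.3621 0.247 ] [180.   -0.  179.7] shift [0.0057 0.0078 0.147 ] turn -0.3
```

In the tool's units: 0.225 m / 0.8 = 0.2813, 0.0077 m / 0.8 = 0.0096, -3.5 degrees / 90 = -0.0389.

```bash
python3 -m handwheel '{"increments":[[0.0096, 0.0179, 0.05, -0.0389, 0.06], [0.0096, 0.0179, 0.1, -0.0389, 0.06], [0.0096, 0.0179, 0.15, -0.0389, 0.06], [0.0096, 0.0179, 0.2, -0.0389, 0.06], [0.0096, 0.0179, 0.25, -0.0389, 0.06], [0.0096, 0.0179, 0.2813, -0.0389, 0.06], [0.0096, 0.0179, 0.2813, -0.0389, 0.06], [0.0096, 0.0179, 0.2813, -0.0389, 0.06]]}'; python3 -m handwheel '{"increments":[[0, 0, 0, 0, 0], [0, 0, 0, 0, 0], [0, 0, 0, 0, 0], [0, 0, 0, 0, 0], [0, 0, 0, 0, 0], [0, 0, 0, 0, 0], [0, 0, 0, 0, 0]]}' 30;python3 -m handwheel '{"increments":[[0, 0, -0.05, 0, 0], [0, 0, -0.1, 0, 0], [0, 0, -0.15, 0, 0], [0, 0, -0.2, 0, 0], [0, 0, -0.2, 0, 0]]}'; python3 -c "
from h import *
p=boxw(-.014,0,.18);to(*p,176)"
```

```text
time_s: 30.2
tool_pos: [0.4106, 0.376, 0.0218]
tool_rot: [-180.0, -0.1, -176.8]
force: [1.2, -0.2, 0.7]
grip_width: 0.06
grasp_force: 0.0
time_s: 30.78
tool_pos: [0.4113, 0.3767, 0.0224]
tool_rot: [-180.0, 0.0, -176.8]
force: [-0.2, 0.2, 2.2]
grip_width: 0.0299
grasp_force: 30.0
time_s: 31.2
tool_pos: [0.4133, 0.3806, 0.1896]
tool_rot: [179.6, 0.5, -176.8]
force: [1.3, 2.4, -0.0]
grip_width: 0.0298
grasp_force: 30.0
at [0.4133 0.3806 0.1896] [ 179.6    0.5 -176.8] shift [-0.1056 -0.4059  0.0078] turn 7.2
```

In the tool's units: -0.403 m / 0.8 = -0.5038, -0.106 m / 0.8 = -0.1325, 7.1 degrees / 90 = 0.0789.

```bash
python3 -m handwheel '{"increments":[[-0.1325, -0.5038, 0, 0.0789, 0], [-0.1325, -0.5038, 0, 0.0789, 0], [-0.1325, -0.5038, 0, 0.0789, 0], [-0.1325, -0.5038, 0, 0.0789, 0], [-0.1325, -0.5038, 0, 0.0789, 0], [-0.1325, -0.5038, 0, 0.0789, 0], [-0.1325, -0.5038, 0, 0.0789, 0], [-0.1325, -0.5038, 0, 0.0789, 0]]}'; python3 -m handwheel '{"increments":[[-0.03, -0.1063, 0, 0, 0], [-0.03, -0.1063, 0, 0, 0], [-0.03, -0.1063, 0, 0, 0], [-0.03, -0.1063, 0, 0, 0]]}'; python3 -c "
from h import *
p=boxw(-.014,0,.027);to(*p,176)"
```

```text
time_s: 31.87
tool_pos: [0.5139, 0.0573, 0.182]
tool_rot: [-179.9, 0.0, 176.1]
force: [1.7, 0.2, -1.4]
grip_width: 0.0296
grasp_force: 30.0
time_s: 32.2
tool_pos: [0.5322, -0.0313, 0.1813]
tool_rot: [-180.0, -0.1, 175.7]
force: [-0.4, 1.4, -0.6]
grip_width: 0.0298
grasp_force: 30.0
at [ 0.5322 -0.0313  0.1813] [-1.800e+02 -1.000e-01  1.757e+02] shift [-0.0086  0.0134  0.1543] turn -0.3
```

In the tool's units: 0.154 m / 0.8 = 0.1925, 0.135 m / 0.8 = 0.1688.

```bash
python3 -m handwheel '{"increments":[[-0.0113, 0.0156, 0.025, 0, 0], [-0.0113, 0.0156, 0.075, 0, 0], [-0.0113, 0.0156, 0.125, 0, 0], [-0.0113, 0.0156, 0.1688, 0, 0], [-0.0113, 0.0156, 0.1925, 0, 0], [-0.0113, 0.0156, 0.1925, 0, 0]]}'; python3 -m handwheel '{"increments":[[0, 0, 0, 0, 0.045], [0, 0, 0, 0, 0.045], [0, 0, 0, 0, 0.045]]}' 20;python3 -m handwheel '{"increments":[[0, 0, -0.05, 0, 0.045], [0, 0, -0.1, 0, 0.045], [0, 0, -0.15, 0, 0.045], [0, 0, -0.2, 0, 0.045], [0, 0, -0.2375, 0, 0.045], [0, 0, -0.275, 0, 0.045], [0, 0, -0.325, 0, 0], [0, 0, -0.375, 0, 0]]}'; python3 -c "
from h import *
c=snap('top','t5');to(.62,-.03,.3)
c=snap('scene','s5')
im=cv2.imread('pics/s5.png')[90:290,200:480]; cv2.imwrite('pics/s5c.png',cv2.resize(im,None,fx=2.8,fy=2.8))"
```

```text
time_s: 32.7
tool_pos: [0.5398, -0.0129, 0.0252]
tool_rot: [179.9, -0.3, 176.3]
force: [0.8, -0.1, -1.1]
grip_width: 0.0296
grasp_force: 30.0
time_s: 32.95
tool_pos: [0.5423, -0.0142, 0.0289]
tool_rot: [180.0, 0.1, 176.2]
force: [-0.3, -0.4, 0.8]
grip_width: 0.0412
grasp_force: 0.0
time_s: 33.62
tool_pos: [0.5411, -0.0144, 0.3303]
tool_rot: [-179.9, 0.0, 176.1]
force: [1.1, -0.4, -0.3]
grip_width: 0.0379
grasp_force: 0.0
at [ 0.5448 -0.0137  0.3384] [-179.9    0.7  176.1] shift [-0.0757 -0.0111  0.0393] turn None
```

View pics/s5c.png

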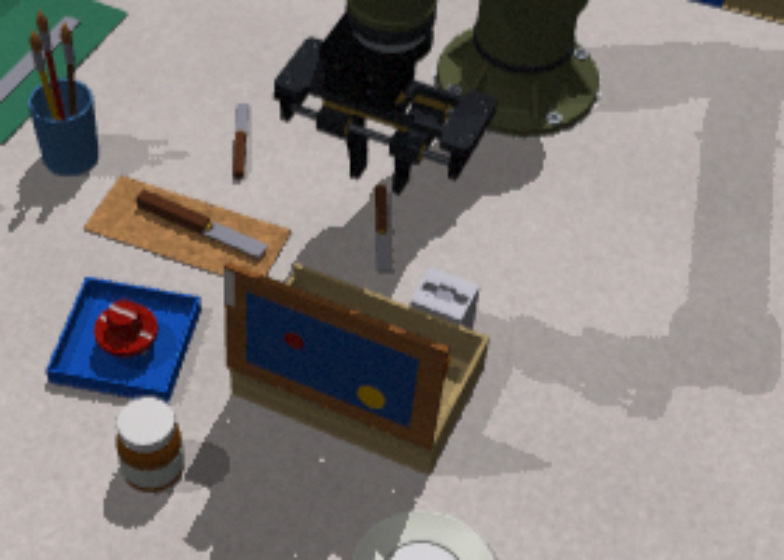

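The scene shows the lid still about 1.47 rad open, the cap in the tray, and the knife on the mat. Next I confirm the bottle positions numerically and go behind the lid with closed fingers.

```bash
python3 - <<'E'
from h import *
c=np.load("t5.npy",allow_pickle=True).item(); hsv=cv2.cvtColor(c["color"],cv2.COLOR_BGR2HSV)
for n,(lo,hi) in COL.items():
    m=cv2.inRange(hsv,lo,hi)
    for k in cv2.findContours(m,0,1)[0]:
        if cv2.contourArea(k)<12: continue
        r=cv2.minAreaRect(k); p=px2plane(c,*r[0],.035)
        if .45<p[0]<.65 and abs(p[1])<.15: print(n,p[:2].round(3),np.round(r[1]))
p=boxw(.128,0,.338); to(*p,176)
E
```

```text
blue [ 0.562 -0.092] [6. 9.]
at [ 0.5448 -0.0136  0.3351] [-179.9    0.7  176.1] shift [-0.1392 -0.0056 -0.0013] turn 0.1
```

In the tool's units: -0.138 m / 0.8 = -0.1725, -0.005 m / 0.8 = -0.0063.

```bash
python3 -m handwheel '{"increments":[[-0.1725, -0.0063, 0, 0, 0], [-0.1725, -0.0063, 0, 0, 0], [-0.1725, -0.0063, 0, 0, 0], [-0.1725, -0.0063, 0, 0, 0], [-0.1725, -0.0063, 0, 0, 0]]}'; python3 -m handwheel '{"increments":[[0, 0, 0, 0, 0], [0, 0, 0, 0, 0]]}'; python3 - <<'E'
from h import *
p=boxw(.125,0,.205); to(*p,176)
c=snap("wrist","w13"); cv2.imwrite("pics/w13c.png",c["color"][:260])
E
```

```text
time_s: 34.13
tool_pos: [0.6814, -0.0295, 0.3254]
tool_rot: [179.8, -0.1, 176.1]
force: [-0.7, 0.4, -0.4]
grip_width: 0.0023
grasp_force: 0.0
time_s: 34.3
tool_pos: [0.6783, -0.0283, 0.3286]
tool_rot: [-180.0, 0.0, 176.2]
force: [-0.6, 0.4, 0.3]
grip_width: 0.0002
grasp_force: 0.0
at [ 0.6783 -0.0283  0.3286] [-180.     0.   176.2] shift [-2.000e-03  1.000e-04  1.236e-01] turn 0.2
```

View pics/w13c.png

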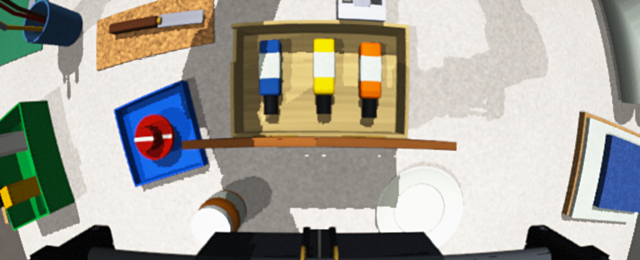

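All three bottles lie in the box at (270,75), (324,75) and (370,78). Jar, palette and pot are undisturbed. I now push the lid shut along its arc.

In the tool's units: 0.1235 m / 0.8 = 0.1544, 0.11 m / 0.8 = 0.1375.

```bash
python3 -m handwheel '{"increments":[[-0.0025, 0, 0.05, 0, 0], [-0.0025, 0, 0.1, 0, 0], [-0.0025, 0, 0.1375, 0, 0], [-0.0025, 0, 0.1544, 0, 0], [-0.0025, 0, 0.1544, 0, 0], [-0.0025, 0, 0.1544, 0, 0]]}'; python3 -m handwheel '{"increments":[[0.025, 0, 0, 0, 0], [0.05, 0, 0, 0, 0], [0.0725, 0, 0.0025, 0, 0], [0.0938, 0, 0.005, 0, 0], [0.1163, 0, 0.0138, 0, 0], [0.1375, 0, 0.0263, 0, 0], [0.155, 0, 0.0413, 0, 0], [0.155, 0, 0.0413, 0, 0]]}'; python3 -c "
from h import *
p=boxw(-.040,0,.085);to(*p,176)"
```

```text
time_s: 34.85
tool_pos: [0.6811, -0.0298, 0.2061]
tool_rot: [-180.0, 0.1, 176.1]
force: [0.8, 0.4, 0.5]
grip_width: 0.0008
grasp_force: 0.0
time_s: 35.52
tool_pos: [0.5561, -0.0203, 0.1729]
tool_rot: [-179.8, 0.1, 176.2]
force: [0.5, -0.1, -0.0]
grip_width: 0.0004
grasp_force: 0.0
at [ 0.5561 -0.0203  0.1729] [-1.798e+02  1.000e-01  1.762e+02] shift [0.0407 0.0011 0.0879] turn 0.2
```

In the tool's units: 0.091 m / 0.8 = 0.1138, 0.087 m / 0.8 = 0.1088.

```bash
python3 -m handwheel '{"increments":[[0.0163, 0, 0.0188, 0, 0], [0.03, 0, 0.0388, 0, 0], [0.0413, 0, 0.0613, 0, 0], [0.0475, 0, 0.0838, 0, 0], [0.05, 0, 0.0975, 0, 0], [0.05, 0, 0.1088, 0, 0], [0.05, 0, 0.1138, 0, 0], [0.05, 0, 0.1138, 0, 0]]}'; python3 -c "
from h import *
c=snap('scene','s6')
print([proj(c,lidw(.16,y,.008,0)) for y in (.121,-.121)])"
```

```text
time_s: 36.18
tool_pos: [0.5189, -0.0181, 0.0851]
tool_rot: [-179.8, -0.1, 176.1]
force: [-13.2, -1.7, 32.1]
grip_width: 0.0006
grasp_force: 16.5
[array([375.3, 208.2]), array([305.6, 181.9])]
```

Contact at 32 N with the tip at 68 mm is exactly the shut lid's top. I retreat and verify numerically.

In the tool's units: -0.23 m / 0.8 = -0.2875, -0.2 m / 0.8 = -0.25.

```bash
python3 -m handwheel '{"increments":[[0, 0, -0.05, 0, 0], [0, 0, -0.1, 0, 0], [0, 0, -0.15, 0, 0], [0, 0, -0.2, 0, 0], [0, 0, -0.25, 0, 0], [0, 0.0375, -0.2875, 0, 0], [0, 0.075, -0.2875, 0, 0], [0, 0.1125, -0.2875, 0, 0]]}'; python3 -m handwheel '{"increments":[[0, 0.25, 0, 0, 0], [0, 0.25, 0, 0, 0], [0, 0.25, 0, 0, 0], [0, 0.25, 0, 0, 0], [0, 0.25, 0, 0, 0], [0, 0.25, 0, 0, 0], [0, 0.25, 0, 0, 0], [0, 0.25, 0, 0, 0]]}'; python3 - <<'E'
from h import *
c0=np.load("scene0.npy",allow_pickle=True).item(); c1=snap("scene","s7")
for c in (c0,c1):
    hsv=cv2.cvtColor(c["color"],cv2.COLOR_BGR2HSV)
    m=cv2.inRange(hsv,(100,120,40),(125,255,255)); m[:170]=0;m[270:]=0; m[:,:276]=0; m[:,390:]=0
    k=max(cv2.findContours(m,0,1)[0],key=cv2.contourArea); print("panel",cv2.boundingRect(k),cv2.contourArea(k))
ct=snap("top","t7"); t0=np.load("top0.npy",allow_pickle=True).item()
for nm,lo,hi,roi,z in (("tray",(100,150,60),(125,255,255),(355,130,440,205),.02),("cap",(172,140,50),(180,255,255),(355,130,440,205),.03),("blade",(0,0,90),(180,50,200),(355,215,395,262),.015)):
    h=cv2.cvtColor(ct["color"],cv2.COLOR_BGR2HSV); m=cv2.inRange(h,lo,hi)
    if nm=="cap": m|=cv2.inRange(h,(0,140,50),(8,255,255))
    M=np.zeros_like(m); a,b,c_,d=roi; M[b:d,a:c_]=m[b:d,a:c_]
    k=max(cv2.findContours(M,0,1)[0],key=cv2.contourArea); r=cv2.minAreaRect(k); print(nm,px2plane(ct,*r[0],z).round(3),np.round(r[1]))
for nm,(a,b,c_,d) in dict(palette=(210,80,280,140),jar=(340,90,380,135),pot=(455,240,520,285)).items():
    print(nm,cv2.absdiff(ct["color"],t0["color"])[b:d,a:c_].mean().round(1))
print(env.get_obs()["tool_pos"],env.get_obs()["force"].round(1))
E
```

```text
time_s: 36.9
tool_pos: [0.5261, 0.0724, 0.3146]
tool_rot: [-180.0, 0.4, 175.9]
force: [-0.2, 0.2, -1.2]
grip_width: 0.0
grasp_force: 0.0
time_s: 37.57
tool_pos: [0.538, 0.2711, 0.3112]
tool_rot: [180.0, 0.0, 176.1]
force: [0.2, -0.1, 0.0]
grip_width: 0.0003
grasp_force: 0.0
panel (294, 191, 70, 46) 1655.0
panel (294, 191, 70, 46) 1658.0
tray [ 0.611 -0.285  0.02 ] [51. 51.]
cap [ 0.599 -0.282  0.03 ] [12. 24.]
blade [ 0.423 -0.227  0.015] [46. 39.]
palette 41.3
jar 23.2
pot 28.0
[0.53851266 0.26909066 0.31095256] [ 0.1 -0.5 -0.5]
```

The lid panel's outline is identical to the start, so the lid is shut. The cap is inside the tray and the knife is on the mat. I hand in.

```bash
python3 -m handwheel '{"increments":[[0, 0, 0, 0, 0], [0, 0, 0, 0, 0], [0, 0, 0, 0, 0]]}'; python3 -c "
from h import *
print(env.sign_off())"
```

```text
time_s: 37.92
tool_pos: [0.5379, 0.2696, 0.3108]
tool_rot: [-180.0, 0.0, 176.0]
force: [0.2, -0.5, -0.3]
grip_width: 0.0002
grasp_force: 0.0
the job is handed in; nothing more can be done
None
```

The job is handed in at about 38 s, though the sign-off returned no verdict: the cap is in the blue tray, the knife is back on its mat, the three bottles present (yellow, orange, blue) are in the box, the lid is shut, and the arm never touched the jar, pot or plate.

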